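# Refit the camp water heater's knobs and shut its battery door

### The job

Get the camp water heater ready for use: clear whatever has been left on its cover, and the doorstop that lies in the way of its battery door, into the blue tote (a jar standing upright), push every knob that is here onto the shaft in the ring of its own colour, flat to flat, until it snaps fully home, and push the battery door shut until its latch snaps in. Leave the other things on the bench where they are and do not tip the jar over.

Things in the scene. Friction and masses are not known exactly. Their poses are not given: they have to be found in the camera images.
- heater: White gas water heater lying on its back, fixed: 400 x 270 x 120 mm high, front cover up. Origin on the table under the middle of its end face nearest the robot; +x along the case, +y left. That face has the open battery bay (124 wide, 18 to 98 mm up) and brass unions sticking out 34 mm at y +108, -105, 35 mm up. D-shafts in a row 105 mm from the face at y +85 (red), 0 (blue), -85 (green).
- door_hinge (a point): On the upright hinge axis of the battery door, at the left (heater +y) of the bay, 60 mm above the table. Its axes turn with the door: -y runs from the hinge to the free edge, -x is the outward normal of the outer face.
- door_edge (a point): On the outer face of the battery door, 3 mm from its free edge, at half height. Grey panel, 153 mm from hinge to free edge, 96 mm high (12 to 108 mm above the table), 10 mm thick, outer face 12 mm outside the hinge axis. A sloped steel tongue sits on its inner side near the free edge, 47 to 73 mm above the table.
- battery_door (a joint): Door angle, rad: 0 = shut, grows as it swings out towards the robot (clockwise from above), at most 1.75. It starts open, turns easily and stays where it is left. The tongue meets the strike at about 0.16 rad; from there some 10 to 15 N at the free edge take it over until it snaps in.
- door_tongue (a joint): How far the door's sprung tongue is pressed in, m: 0 = fully out, 0.009 = fully in. 0 with the door open, pressed in some 5 mm as it rides over the strike, then back to 0 behind the strike: the door is latched.
- doorstop: Orange hard silicone wedge, 130 long (x) x 38 wide (y); 34 mm high over the 12 mm of its thick end at -x, falling evenly to 8 mm at its thin end (+x). Origin at the middle of its underside. At the start it lies on the table in the door's path, thin end towards the bay. 0.1 to 0.2 kg.
- torch: Aluminium torch, 150 mm long (x), lying; barrel 30 mm wide from x = -49 to +41 mm, head (+x) and black tail cap 41 mm across, with flats: it does not roll. Origin at the middle of its underside, its axis 19 mm above. If present it lies at the start on the heater's cover between two shafts, in the knobs' way. 0.16 kg.
- washer_jar: Glass jar of washers with white lid, standing; 54 mm diameter up to 55 mm height, lid 48 mm, 85 mm high. Origin at the centre of its underside. If present it stands at the start on the heater's cover between two shafts, in the knobs' way. 0.22 kg.
- tote: Blue open tote, fixed, 260 (x) x 220 (y) x 50 mm high, walls and floor 5 mm thick, open on top. Origin at the centre of its underside.
- knob_red: Knob with a red bar grip on a black round skirt, standing on the table. Skirt 62 mm diameter, 28 mm high; bar 60 long (x) x 16 wide (y), from 28 to 52 mm high. Origin at the centre of the underside, on the bore's axis. A white pointer marks the bar's +x end. D-shaped bore from below, 24 mm deep, flat on the +x side, 0.8 mm clear all round. 0.06 to 0.13 kg.
- red_shaft (a point): Foot of the D-shaft in the red ring, on its axis, at the cover (120 mm above the table). Upright, 25.5 mm tall, tip tapered over 3 mm, 16 mm diameter, flat 3.5 mm from the axis on its own +x side; stiff to turn (0.1 N m). A sprung clip on its round side stops a knob with its underside about 15 mm above the cover; some 6 to 12 N snap it on, home on a 2 mm boss.
- knob_blue: Knob with a blue bar grip on a black round skirt, standing on the table. Skirt 62 mm diameter, 28 mm high; bar 60 long (x) x 16 wide (y), from 28 to 52 mm high. Origin at the centre of the underside, on the bore's axis. A white pointer marks the bar's +x end. D-shaped bore from below, 24 mm deep, flat on the +x side, 0.8 mm clear all round. 0.06 to 0.13 kg.
- blue_shaft (a point): Foot of the D-shaft in the blue ring, on its axis, at the cover (120 mm above the table). Upright, 25.5 mm tall, tip tapered over 3 mm, 16 mm diameter, flat 3.5 mm from the axis on its own +x side; stiff to turn (0.1 N m). A sprung clip on its round side stops a knob with its underside about 15 mm above the cover; some 6 to 12 N snap it on, home on a 2 mm boss.
- knob_green: Knob with a green bar grip on a black round skirt, standing on the table. Skirt 62 mm diameter, 28 mm high; bar 60 long (x) x 16 wide (y), from 28 to 52 mm high. Origin at the centre of the underside, on the bore's axis. A white pointer marks the bar's +x end. D-shaped bore from below, 24 mm deep, flat on the +x side, 0.8 mm clear all round. 0.06 to 0.13 kg.
- green_shaft (a point): Foot of the D-shaft in the green ring, on its axis, at the cover (120 mm above the table). Upright, 25.5 mm tall, tip tapered over 3 mm, 16 mm diameter, flat 3.5 mm from the axis on its own +x side; stiff to turn (0.1 N m). A sprung clip on its round side stops a knob with its underside about 15 mm above the cover; some 6 to 12 N snap it on, home on a 2 mm boss.
- first_aid_tin: Bystander, to be left alone: red plastic first aid tin, 130 x 190 x 76 mm. Origin on its underside at the middle.
- battery_caddy: Bystander, to be left alone: grey battery caddy with three cells, 110 x 150 x 65 mm. Origin on its underside at the middle.
- spray_can: Bystander, to be left alone: spray can with yellow band, 64 mm diameter, 190 mm high. Origin on its underside at the middle.
- mug: Bystander, to be left alone: blue mug, 80 mm diameter, 95 mm high. Origin on its underside at the middle.
- tape_measure: Bystander, to be left alone: yellow tape measure, 70 x 34 x 66 mm. Origin on its underside at the middle.
- spanner: Bystander, to be left alone: steel spanner, 170 mm long. Origin on its underside at the middle.
There are look-alikes about, which are no part of the job. Of the things that look like the doorstop, take the one that is farthest to the robot's right at the start.

How it is judged:
By the outcome, as a careful person would: the job done as asked, in the order asked, and still so for the second after the job is handed in, with the robot touching nothing.
Of torch, washer_jar only 1 to 2 are there at a start; the rules pass over those that are not, and their reading is None.
Of knob_red, knob_blue, knob_green only 2 to 3 are there at a start; the rules pass over those that are not, and their reading is None.
At some moment in a run one of knob_red, knob_blue, knob_green, doorstop may be knocked a few centimetres aside while the robot is not near it.
It also fails if it takes over 210 s, if anything falls off the work surface, if the arm or the gripper's body presses on something with over 40 N, if the wrist force passes 120 N, or if a joint passes its speed limit or range.

### The arm

A 6-joint arm with a two-finger parallel gripper is mounted at the origin on the work surface. World frame = base frame: x ahead of the robot, y to its left, z up, the work surface at z = 0. Lengths are in m, angles in rad, forces in N, time in s.
With the tool pointing down it reaches from about 0.35 to 0.775 m from the base axis. Payload 5.5 kg.
Tool frame: the origin (TCP) lies on the centre line of the jaws, within the pads' length; the fingertips stand 11 mm ahead of it and the grasp point (between the pads) lies 8 mm behind it; z points along the fingers, y is the line along which they close (so a half turn about z gives the same grasp; the last joint's range is limited). The gripper opens to 85 mm and grips with 20 to 120 N. Pads are 22 mm wide; open, the fingers measure 114 mm over their backs; the gripper's body (76 mm by 85 mm) begins 54 mm behind the grasp point. The pads swing forward as they close: fully open they stand 13 mm farther back than shut.
Start: joints at [-1.337, 0.313, 0.046, 1.304, 0, 1.431], TCP at [0.21, -0.535, 0.242] pointing down, gripper open.
Joint ranges: [-2.76, 2.76], [-0.86, 1.69], [-1.03, 1.26], [-2.2, 2.34], [-1.47, 1.5], [-3.14, 3.14]. Speed limits (rad/s): [2.57, 2.57, 3.14, 3.14, 3.14, 3.14].

### API

Orientations are given as a unit quaternion [w, x, y, z].
In Python, from workcell import get_state, eyes, env gives the robot as it stands.
- The arm moves only by the shell command python3 -m inch 'ROWS' [OPENING] [FORCE]. ROWS is JSON, one flat list of numbers, 4 for each row, row after row: the shift along the tool's x, y, z in cm, then the turn about the tool's z in rad. A call has exactly 5 rows; each row shifts and turns the commanded pose from where the row before left it, along the tool's axes as they then stand; what a row does not reach is not made up. A row lasts 1/12 s, in which the tool goes at most 41.7 mm and 7.16 degrees, less where a joint would pass 70% of its speed; a pose out of reach is approached as far as the arm can. A call is refused whole if a number of a shift passes 4.17 or a number of a turn 0.125, either way. A call with a gripper value outside its range is refused whole. OPENING is the opening, from -1 (shut) to 1 (fully open), set as the call begins (- or left out, the last holds). The fingers move at their own pace and stop on an object; FORCE is the grip in N (left out, the last holds). Time passes only in rows, so rows that do not move let the fingers close, or fill a call up. It gives the time, the measured TCP pose, the force, the opening and the grip force at its end, in the units of the state.
- get_state(): the state, without advancing time (a new reading comes with each control period).
- eyes.read_camera(name): name is "scene" or "top" or "wrist"; returns the picture (480x640x3 uint8, red, green, blue); there is no depth.
- eyes.camera_info(name): a dict with "fovy" (degrees; the focal length in pixels is half the picture's height over the tangent of half this angle, whatever the lens; pixels are square), "cx", "cy" (the principal point, pixels), "xyz" and "orientation" of the camera in the world. Camera axes: x right, y down, z forward; pixel columns grow to the right and rows downward; lengths in m; the calibration is good to about 2 mm. The wrist camera is an equidistant fisheye: a pixel r from the principal point sees the ray r / f radians off the axis. A picture is of the moment at which its call begins: read the wrist's pose just before it. camera_info takes no time and is no camera call; for the wrist camera it gives the pose at the moment of the call.
- env.hand_in(): hands the job in; it is judged then, once.
The state is a dict: "clock": time; "joint_pos": joint angles; "qvel": joint speeds; "tau": joint torques, N m; "tcp_pos": TCP position; "orientation": TCP orientation; "wrist_force": force on the tool from outside, world axes, zero at the start; "ft_torque": the same for the moment, N m; "finger_gap": finger opening in m; "grip_force": force on a finger pad.
Only numpy, scipy, OpenCV 4.12 (cv2) and the standard library are available. Lean on these libraries where they do the work, as an engineer would, in place of code of your own. Each camera call takes 0.05 s, during which the arm holds its last target. There are 200 camera calls.

## Working session

There is one attempt and no reset: what is moved stays moved. The work goes in short steps, Python scripts to look and compute and a shell command to move; the robot and the scene stay as the last step left them, time stands still between calls to the robot, and variables do not carry over. Pictures are saved under pics/ and viewed, at most 14 in all, crops included, and the job is handed in when it is done.

```bash
ls; mkdir -p pics
python3 - <<'E'
from workcell import get_state, eyes, env
import cv2
for n in ["scene","top"]:
    i=eyes.camera_info(n);print(n,i)
    cv2.imwrite(f"pics/{n}0.png",eyes.read_camera(n)[:,:,::-1])
print(eyes.camera_info("wrist"));print(get_state())
E
```

```text
pics
scene {'fovy': 56.84572928004248, 'cx': 322.919995520107, 'cy': 235.64531790413687, 'xyz': array([ 1.43280319, -0.3085065 ,  1.00969057]), 'orientation': array([-0.33050196,  0.74962838,  0.51897788, -0.24390102])}
top {'fovy': 57.598158099540164, 'cx': 317.2969091901299, 'cy': 234.56190424179601, 'xyz': array([ 0.39235887, -0.00588263,  1.14955395]), 'orientation': array([-0.02762483,  0.71431196, -0.69879915,  0.02598147])}
{'fovy': 65.70646984690485, 'cx': 318.1911127178625, 'cy': 242.31430211543508, 'xyz': array([ 0.28045572, -0.50736483,  0.37367123]), 'orientation': array([ 0.12437867,  0.81681188, -0.55677   , -0.08576401])}
{'clock': 0.1, 'joint_pos': array([-1.33659923e+00,  3.13908323e-01,  4.51078584e-02,  1.30364711e+00,
       -2.09125920e-05,  1.43120740e+00]), 'qvel': array([-0.00141137, -0.00154047,  0.00374584, -0.00029815,  0.0006591 ,
       -0.00228233]), 'tau': array([ 2.85949674e-03, -4.81724095e+01,  2.99244440e+01,  1.26545661e-02,
       -9.34269383e-05, -5.77389613e-06]), 'tcp_pos': array([ 0.20984263, -0.53485766,  0.24151396]), 'orientation': array([-8.24203489e-04,  9.82585941e-01,  1.85806855e-01, -4.94853005e-05]), 'wrist_force': array([-0.41766075,  0.32327323, -0.34775501]), 'ft_torque': array([ 0.04515384, -0.01795328, -0.02437553]), 'grip_force': 0.0, 'finger_gap': 0.08572057323523752}
```

View pics/scene0.png

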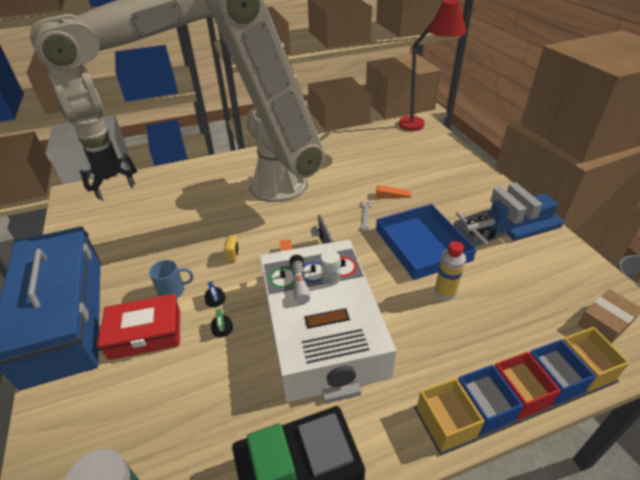

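View pics/top0.png

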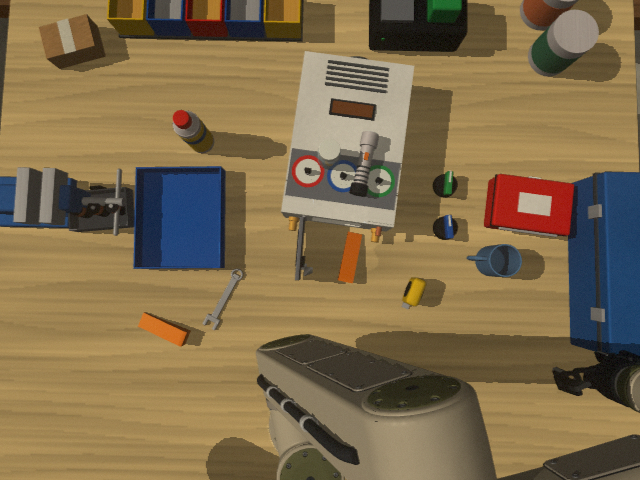

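Scene: the torch lies between the blue and green shafts (366,165), the jar stands between red and blue (328,153), and the doorstop is at (351,257). The look-alike wedge is at (163,329). The blue knob is at (445,227), the green one at (446,184), and I see no red knob. The tote is at (181,218), and the door is open at (300,247).

```bash
cat > h.py <<'E'
from workcell import get_state, eyes, env
import numpy as np, cv2
from scipy.spatial.transform import Rotation as R
def rot(q): return R.from_quat([q[1],q[2],q[3],q[0]])
def px2w(name,u,v,z,info=None):
    i=info or eyes.camera_info(name)
    f=240/np.tan(np.radians(i['fovy'])/2)
    d=np.array([u-i['cx'],v-i['cy']])/f
    if name=='wrist':
        r=np.hypot(*d); s=np.sin(r)/r if r>1e-9 else 1
        ray=np.array([d[0]*s,d[1]*s,np.cos(r)])
    else: ray=np.array([d[0],d[1],1])
    ray=rot(i['orientation']).apply(ray); c=np.array(i['xyz'])
    return c+ray*(z-c[2])/ray[2]
def w2px(name,p,info=None):
    i=info or eyes.camera_info(name)
    f=240/np.tan(np.radians(i['fovy'])/2)
    c=rot(i['orientation']).inv().apply(np.array(p)-i['xyz'])
    r=np.hypot(c[0],c[1])
    k=f*np.arctan2(r,c[2])/r if name=='wrist' else f/c[2]
    return np.array([c[0]*k+i['cx'],c[1]*k+i['cy']])
def snap(name,fn,box=None,s=1):
    i=eyes.camera_info(name); im=eyes.read_camera(name)[:,:,::-1].copy()
    cv2.imwrite('pics/raw_'+fn,im)
    if box: x0,y0,x1,y1=box; im=im[y0:y1,x0:x1]
    cv2.imwrite('pics/'+fn,cv2.resize(im,None,fx=s,fy=s,interpolation=cv2.INTER_CUBIC)); return i,im
def to(x,y,z,yaw=None):
    """shift in tool axes (cm) from the present pose to x,y,z; and turn to tool-y yaw"""
    s=get_state(); r=rot(s['orientation']); d=np.array([x,y,z])-s['tcp_pos']
    ax=r.as_matrix()
    cur=np.arctan2(ax[1,1],ax[0,1])
    t=None
    if yaw is not None: t=-((yaw-cur+np.pi/2)%np.pi-np.pi/2)
    print('tcp',s['tcp_pos'].round(4),'yaw_y',round(cur,3),'shift cm',(r.inv().apply(d)*100).round(2),'turn',t,'j6',s['joint_pos'][5].round(2),'F',s['wrist_force'].round(1),'gap',s['finger_gap'].round(4))
E
python3 - <<'E'
from h import *
im=cv2.imread('pics/top0.png')
cv2.imwrite('pics/t1.png',cv2.resize(im[110:310,270:470],(600,600),interpolation=cv2.INTER_CUBIC))
to(.4,0,.3,0)
for n,u,v,z in [('red',308,171,.12),('blue',344,177,.12),('green',379,182,.12),('tote',181,218,.0),('kb',445,227,.0),('kg',446,184,0)]: print(n,px2w('top',u,v,z).round(4))
E
```

```text
Traceback (most recent call last):
  File "h.py", line 34, in to
    print('tcp',s['tcp_pos'].round(4),'yaw_y',round(cur,3),'shift cm',(r.inv().apply(d)*100).round(2),'turn',t,'j6',s['joint_pos'][5].round(2),'F',s['wrist_force'].round(1),'gap',s['finger_gap'].round(4))
                                                                                                                                                                                   ^^^^^^^^^^^^^^^^^^^^^
AttributeError: 'float' object has no attribute 'round'
```

View pics/t1.png

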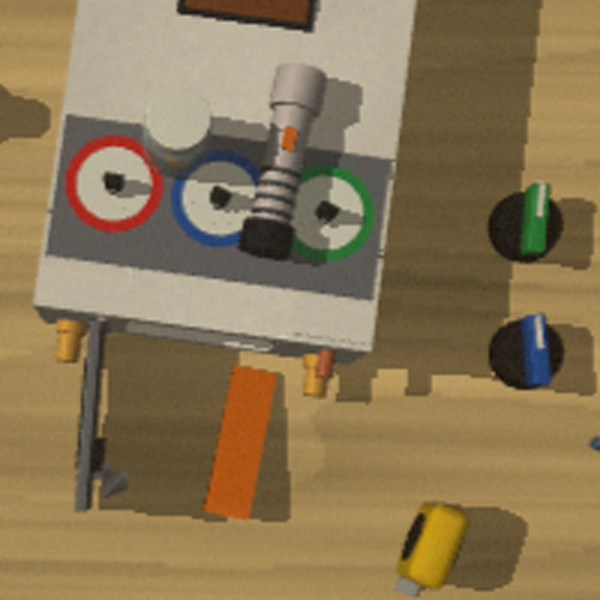

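The crop shows the torch from its head (299,85) to its tail (267,240), and the jar lid at (178,122). The doorstop runs from its thin end (257,368) to its thick end (228,515). The pointers of both knobs are at the upper end of their bars, at about world +x. The flat sides of the shafts still need a closer look.

```bash
sed -i "s/s\['finger_gap'\].round(4)/round(s['finger_gap'],4)/; s/s\['joint_pos'\]\[5\].round(2)/round(float(s['joint_pos'][5]),2)/" h.py
python3 - <<'E'
from h import *
to(.4,0,.3,0)
c=lambda a,b:(270+a/3-.33,110+b/3-.33)
for n,p,z in [('red',c(115,184),.12),('blue',c(220,199),.12),('green',c(326,214),.12),('torchhead',c(299,85),.139),('torchtail',c(267,240),.139),('jarlid',c(178,118),.205),('stop_thin',c(257,368),.008),('stop_thick',c(228,515),.034),
 ('kbskirt',c(524,352),.028),('kb+',c(541,316),.052),('kb-',c(537,386),.052),('kgskirt',c(525,227),.028),('kg+',c(540,185),.052),('kg-',c(533,259),.052),
 ('heaterFL',c(36,310),.12),('heaterFR',c(374,353),.12),('door_hinge_top',c(97,325),.108),('door_free',c(82,510),.108),
 ('toteTL',(136,168),.05),('toteTR',(223,168),.05),('toteBL',(135,269),.05),('toteBR',(223,267),.05)]:
    print(n,px2w('top',*p,z).round(4))
E
```

```text
tcp [ 0.2098 -0.5349  0.2415] yaw_y -1.197 shift cm [ 37.23 -42.86  -5.77] turn -1.1970101214648654 j6 1.43 F [-0.4  0.3 -0.3] gap 0.0857
red [0.6225 0.023  0.12  ]
blue [ 0.6122 -0.0609  0.12  ]
green [ 0.6019 -0.1455  0.12  ]
torchhead [ 0.7003 -0.1205  0.139 ]
torchtail [ 0.5765 -0.0971  0.139 ]
jarlid [ 0.6536 -0.0245  0.205 ]
stop_thin [ 0.4871 -0.1019  0.008 ]
stop_thick [ 0.3595 -0.0771  0.034 ]
kbskirt [ 0.5043 -0.3294  0.028 ]
kb+ [ 0.5326 -0.3368  0.052 ]
kb- [ 0.4734 -0.3334  0.052 ]
kgskirt [ 0.613  -0.3303  0.028 ]
kg+ [ 0.6446 -0.3361  0.052 ]
kg- [ 0.581  -0.3301  0.052 ]
heaterFL [0.52   0.0831 0.12  ]
heaterFR [ 0.4917 -0.1846  0.12  ]
door_hinge_top [0.5105 0.035  0.108 ]
door_free [0.363  0.0432 0.108 ]
toteTL [0.6364 0.4648 0.05  ]
toteTR [0.6412 0.2423 0.05  ]
toteBL [0.3791 0.4536 0.05  ]
toteBR [0.389  0.2327 0.05  ]
```

```bash
T='x'; python3 -m inch '[0,0,-1,-0.125,0,0,-1,-0.125,0,0,-1,-0.125,0,0,-1,-0.125,0,0,-1,-0.125]' 0.6 40
python3 -m inch '[0,0,-1,-0.125,0,0,-1,-0.125,0,0,-1,-0.125,0,0,0,-0.125,0,0,0,-0.125]'
python3 -m inch '[0,0,0,-0.125,0,0,0,-0.125,0,0,0,-0.125,0,0,0,-0.125,0,0,0,-0.125]'
python3 -m inch '[0,0,0,-0.125,0,0,0,-0.125,0,0,0,-0.125,0,0,0,-0.125,0,0,0,-0.125]'
python3 -m inch '[0,0,0,-0.125,0,0,0,-0.021,0,0,0,0,0,0,0,0,0,0,0,0]'
python3 -c "
from h import *
to(.654,-.0245,.30,1.449)
print(px2w('top',181,117,.19),w2px('top',[.654,-.0245,.12]))"
```

```text
clock: 0.52
tcp_pos: [0.2099, -0.535, 0.2922]
orientation: [-0.001, 0.876, 0.482, 0.0]
wrist_force: [-0.5, -0.3, -0.0]
finger_gap: 0.0685
grip_force: 0.0
clock: 0.93
tcp_pos: [0.21, -0.5355, 0.3227]
orientation: [0.0, 0.686, 0.728, -0.0]
wrist_force: [-0.2, -0.6, -0.4]
finger_gap: 0.0684
grip_force: 0.0
clock: 1.35
tcp_pos: [0.2099, -0.5351, 0.3218]
orientation: [-0.0, 0.429, 0.903, 0.0]
wrist_force: [1.2, 0.8, 0.0]
finger_gap: 0.0684
grip_force: 0.0
clock: 1.77
tcp_pos: [0.2099, -0.5351, 0.3217]
orientation: [-0.0, 0.13, 0.991, 0.001]
wrist_force: [-0.5, -0.3, -0.4]
finger_gap: 0.0686
grip_force: 0.0
clock: 2.18
tcp_pos: [0.21, -0.5353, 0.3222]
orientation: [-0.0, 0.062, 0.998, 0.0]
wrist_force: [0.6, 0.5, 0.1]
finger_gap: 0.068
grip_force: 0.0
tcp [ 0.21   -0.5353  0.3222] yaw_y 1.447 shift cm [-37.75  56.17   2.23] turn -0.002126516281619528 j6 -1.21 F [0.6 0.5 0.1] gap 0.068
[0.7238879  0.30977705 0.19      ] [328.10591477 158.45649455]
```

```bash
for i in 1 2 3 4; do python3 -m inch '[-1.89,2.81,0,0,-1.89,2.81,0,0,-1.89,2.81,0,0,-1.89,2.81,0,0,-1.89,2.81,0,0]' | grep -E 'tcp|force'; done
python3 -c "
from h import *
to(.654,-.0245,.30,1.449)
snap('wrist','w1.png')
print(eyes.camera_info('wrist'))"
```

```text
tcp_pos: [0.3215, -0.4061, 0.3223]
wrist_force: [0.2, -0.6, 0.4]
grip_force: 0.0
tcp_pos: [0.4325, -0.278, 0.3225]
wrist_force: [-0.4, -0.2, -0.3]
grip_force: 0.0
tcp_pos: [0.5435, -0.1499, 0.3224]
wrist_force: [0.5, -0.9, 1.2]
grip_force: 0.0
tcp_pos: [0.6543, -0.0219, 0.3223]
wrist_force: [0.5, -0.4, 0.3]
grip_force: 0.0
tcp [ 0.6543 -0.0219  0.3223] yaw_y 1.448 shift cm [-0.   -0.26  2.23] turn -0.00148360753299559 j6 -0.03 F [ 0.5 -0.4  0.3] gap 0.0683
{'fovy': 65.70646984690485, 'cx': 318.1911127178625, 'cy': 242.31430211543508, 'xyz': array([ 0.58046018, -0.00876882,  0.45264646]), 'orientation': array([0.11249721, 0.7393154 , 0.65598703, 0.10216718])}
```

View pics/w1.png

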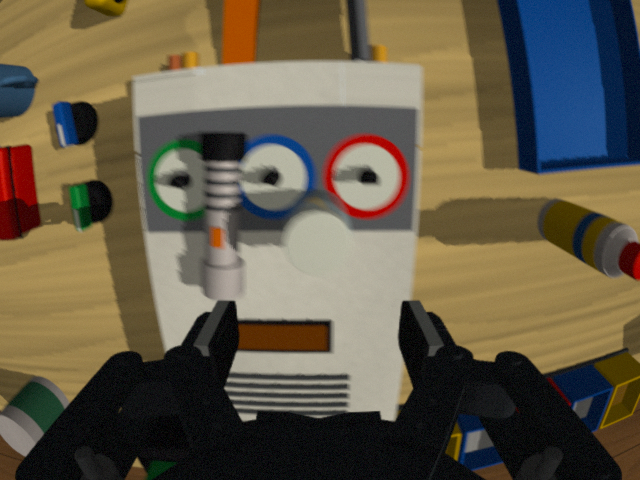

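The jar lid is at (316,241), the shaft tips at (181,180), (271,177) and (369,177), and the torch runs from (222,137) to (223,295).

```bash
python3 -c "
from h import *
i=eyes.camera_info('wrist')
for n,u,v,z in [('jar',316,241,.205),('g',181,180,.1455),('b',271,177,.1455),('r',369,177,.1455),('ringr',367,177,.12),('ringb',275,177,.12),('tt',223,146,.139),('th',223,278,.139),('stop',241,50,.01)]: print(n,px2w('wrist',u,v,z,i).round(4))
to(.654,-.0245,.182,1.449)"
```

```text
jar [ 0.6569 -0.0186  0.205 ]
g [ 0.6061 -0.1306  0.1455]
b [ 0.6153 -0.0514  0.1455]
r [0.625  0.0297 0.1455]
ringr [0.6285 0.0311 0.12  ]
ringb [ 0.6187 -0.0514  0.12  ]
tt [ 0.5835 -0.0898  0.139 ]
th [ 0.7028 -0.112   0.139 ]
stop [ 0.4718 -0.086   0.01  ]
tcp [ 0.6573 -0.0172  0.3205] yaw_y 1.452 shift cm [ 0.25 -0.81 13.85] turn 0.002837312090274269 j6 -0.03 F [ 0.4  2.1 -0.5] gap 0.0683
```

```bash
python3 -m inch '[0.25,-0.8,2,0,0,0,3,0,0,0,3,0,0,0,3,0,0,0,2.8,0]' | grep -E 'tcp|force'
python3 -m inch '[0,0,0,0,0,0,0,0,0,0,0,0,0,0,0,0,0,0,0,0]' -1 40
python3 -m inch '[0,0,0,0,0,0,0,0,0,0,0,0,0,0,0,0,0,0,0,0]' 
python3 -m inch '[0,0,-0.5,0,0,0,-1,0,0,0,-1,0,0,0,-1,0,0,0,-1,0]' 
python3 -c "
from h import *
to(.57,.39,.24,1.449)"
```

```text
tcp_pos: [0.6495, -0.0311, 0.1826]
wrist_force: [0.1, 0.3, 0.5]
grip_force: 0.0
clock: 4.73
tcp_pos: [0.6511, -0.0314, 0.1864]
orientation: [0.002, 0.061, 0.998, -0.0]
wrist_force: [-0.5, 0.2, -1.4]
finger_gap: 0.0499
grip_force: 41.6
clock: 5.15
tcp_pos: [0.65, -0.0311, 0.1844]
orientation: [0.0, 0.061, 0.998, -0.0]
wrist_force: [0.3, -0.5, -2.7]
finger_gap: 0.05
grip_force: 41.6
clock: 5.57
tcp_pos: [0.6503, -0.0311, 0.2311]
orientation: [0.001, 0.061, 0.998, -0.0]
wrist_force: [0.9, 0.7, -1.3]
finger_gap: 0.0499
grip_force: 41.8
tcp [ 0.6503 -0.0311  0.2311] yaw_y 1.449 shift cm [13.09 40.82 -0.91] turn 1.37223837617384e-05 j6 -0.05 F [ 0.9  0.7 -1.3] gap 0.0499
```

```bash
for i in 1 2 3; do python3 -m inch '[0.87,2.72,0,0,0.87,2.72,0,0,0.87,2.72,0,0,0.87,2.72,0,0,0.87,2.72,0,0]' | grep -E 'tcp|force'; done
python3 -m inch '[0,0,2,0,0,0,3,0,0,0,3,0,0,0,3,0,0,0,2,0]' | grep -E 'tcp|force'
python3 -m inch '[0,0,1,0,0,0,0.7,0,0,0,0.3,0,0,0,0.2,0,0,0,0,0]' | grep -E 'tcp|force'
python3 -c "
from h import *
to(.57,.39,.0705,1.449)
print(eyes.read_camera('top').shape); to(.57,.39,.0705,1.449)"
```

```text
tcp_pos: [0.6234, 0.1103, 0.2306]
wrist_force: [-0.4, 0.5, -2.1]
grip_force: 41.8
tcp_pos: [0.5966, 0.251, 0.2306]
wrist_force: [-0.2, 0.0, -2.2]
grip_force: 41.8
tcp_pos: [0.5699, 0.3913, 0.2306]
wrist_force: [0.6, -0.2, -1.9]
grip_force: 41.8
tcp_pos: [0.5691, 0.3896, 0.0972]
wrist_force: [-0.1, -0.9, -2.4]
grip_force: 42.0
tcp_pos: [0.5709, 0.3902, 0.0786]
wrist_force: [0.0, -0.2, -1.7]
grip_force: 42.0
tcp [0.5709 0.3902 0.0786] yaw_y 1.449 shift cm [ 0.09 -0.03  0.81] turn -0.00011622391848553626 j6 0.61 F [ 0.  -0.2 -1.7] gap 0.0496
(480, 640, 3)
tcp [0.571  0.3902 0.0788] yaw_y 1.449 shift cm [ 0.1  -0.03  0.83] turn -8.46973886270419e-05 j6 0.61 F [ 1.4  0.2 -1.9] gap 0.0503
```

```bash
python3 -m inch '[0,0,0.3,0,0,0,0.3,0,0,0,0.2,0,0,0,0,0,0,0,0,0]' | grep -E 'tcp|force'
python3 -m inch '[0,0,0.1,0,0,0,0,0,0,0,0.1,0,0,0,0,0,0,0,0,0]' | grep -E 'tcp|force'
python3 -m inch '[0,0,0,0,0,0,0,0,0,0,0,0,0,0,0,0,0,0,0,0]' 0.5 | grep -E 'tcp|force|gap'
python3 -m inch '[0,0,-1,0,0,0,-2,0,0,0,-3,0,0,0,-4,0,0,0,-4,0]' | grep -E 'tcp|force'
python3 -m inch '[0,0,-3,0,0,0,-2,0,0,0,0,0,0,0,0,0,0,0,0,0]' | grep -E 'tcp|force'
python3 -c "
from h import *
to(.646,-.107,.24,1.384)"
```

```text
tcp_pos: [0.5699, 0.3897, 0.069]
wrist_force: [0.4, 0.1, -2.6]
grip_force: 42.0
tcp_pos: [0.57, 0.3897, 0.0672]
wrist_force: [-0.4, -0.6, -1.8]
grip_force: 42.0
tcp_pos: [0.5702, 0.3898, 0.0676]
wrist_force: [0.4, 0.2, 0.3]
finger_gap: 0.064
grip_force: 0.0
tcp_pos: [0.5692, 0.3894, 0.2086]
wrist_force: [1.0, 0.1, 0.5]
grip_force: 0.0
tcp_pos: [0.5698, 0.3896, 0.2569]
wrist_force: [0.8, -0.6, -1.4]
grip_force: 0.0
tcp [0.5698 0.3896 0.2569] yaw_y 1.449 shift cm [-13.6  -48.37   1.7 ] turn 0.06500960575768788 j6 0.61 F [ 0.8 -0.6 -1.4] gap 0.064
```

```bash
for i in 1 2 3; do python3 -m inch '[-0.907,-3.225,0,0,-0.907,-3.225,0,0,-0.907,-3.225,0,0,-0.907,-3.225,0,0,-0.907,-3.225,0,0]' 0.2 | grep -E 'tcp'; done
python3 -m inch '[0,0,0,0.065,0,0,0,0,0,0,0,0,0,0,0,0,0,0,0,0]' | grep -E 'tcp|force'
python3 -c "
from h import *
to(.646,-.107,.14,1.384)
i,_=snap('wrist','w2.png')
to(.646,-.107,.14,1.384); np.save('i.npy',i,allow_pickle=True)
snap('top','t2.png',(120,110,440,350),2)"
```

```text
tcp_pos: [0.5943, 0.2226, 0.2551]
tcp_pos: [0.6198, 0.057, 0.2552]
tcp_pos: [0.6453, -0.1083, 0.2551]
tcp_pos: [0.646, -0.1056, 0.2569]
wrist_force: [0.2, -0.4, -1.1]
grip_force: 0.0
tcp [ 0.646  -0.1056  0.2569] yaw_y 1.387 shift cm [-0.04 -0.14 11.69] turn 0.0025643367985530574 j6 -0.1 F [ 0.2 -0.4 -1.1] gap 0.051
tcp [ 0.6461 -0.1056  0.2571] yaw_y 1.386 shift cm [-0.02 -0.14 11.71] turn 0.0024622050983253985 j6 -0.1 F [-0.7 -0.3 -0.1] gap 0.0513
```

View pics/w2.png

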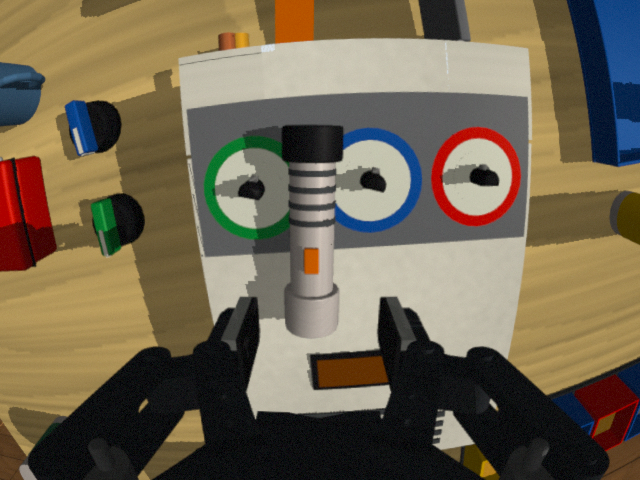

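View pics/t2.png

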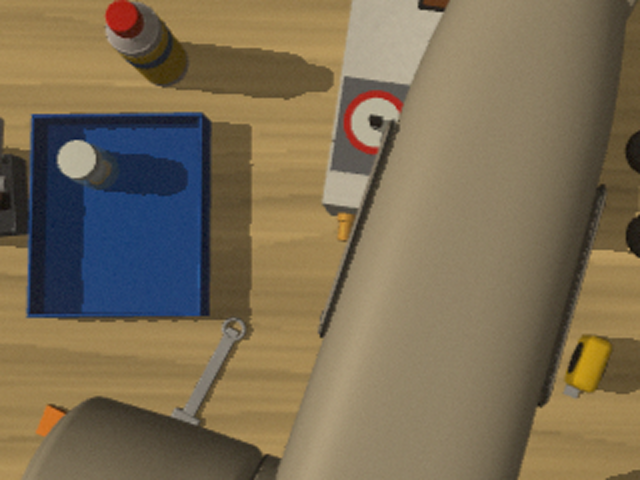

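The jar stands upright in the tote. In the wrist picture the torch runs from its tail (313,143) to its head (312,310), and the shaft tips are at (254,188), (375,180) and (486,177).

```bash
python3 -c "
from h import *
i=np.load('i.npy',allow_pickle=True).item()
for n,u,v,z in [('g',254,188,.1455),('b',375,180,.1455),('r',486,177,.1455),('ringr',477,177,.12),('ringb',372,180,.12),('ringg',253,187,.12),('tt',313,143,.139),('th',312,310,.139)]: print(n,px2w('wrist',u,v,z,i).round(4))
im=cv2.imread('pics/raw_w2.png'); cv2.imwrite('pics/sh.png',cv2.resize(im[120:240,190:530],(800,282),interpolation=cv2.INTER_CUBIC))
"
python3 -m inch '[0,-0.15,2,0,0,0,3,0,0,0,3,0,0,0,2,0,0,0,1.7,0]' | grep -E 'tcp|force'
python3 -m inch '[0,0,0,0,0,0,0,0,0,0,0,0,0,0,0,0,0,0,0,0]' | grep -E 'tcp|force'
```

```text
g [ 0.6    -0.1409  0.1455]
b [ 0.6095 -0.0607  0.1455]
r [0.6194 0.0193 0.1455]
ringr [0.6235 0.0231 0.12  ]
ringb [ 0.6132 -0.0597  0.12  ]
ringg [ 0.6022 -0.1466  0.12  ]
tt [ 0.5785 -0.0968  0.139 ]
th [ 0.6991 -0.1205  0.139 ]
tcp_pos: [0.6451, -0.1072, 0.1383]
wrist_force: [0.0, -0.4, -0.7]
grip_force: 0.0
tcp_pos: [0.6471, -0.1086, 0.1421]
wrist_force: [0.2, 0.5, -0.3]
grip_force: 0.0
```

View pics/sh.png

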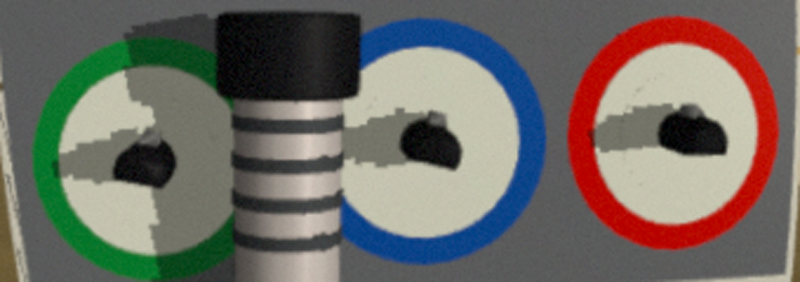

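The flats face roughly +x, each turned a different way. Gripping the torch now.

```bash
python3 -m inch '[0,0,0,0,0,0,0,0,0,0,0,0,0,0,0,0,0,0,0,0]' -1 40 | grep -E 'force'
python3 -m inch '[0,0,0,0,0,0,0,0,0,0,0,0,0,0,0,0,0,0,0,0]' | grep -E 'force|gap'
python3 -m inch '[0,0,-1,0,0,0,-2,0,0,0,-2,0,0,0,-2,0,0,0,-1,0]' | grep -E 'tcp|force|gap'
python3 -c "
from h import *
to(.55,.295,.22,1.384)"
```

```text
wrist_force: [0.0, -0.8, 5.5]
grip_force: 41.6
wrist_force: [-1.0, -0.3, 5.8]
finger_gap: 0.0294
grip_force: 41.6
tcp_pos: [0.6465, -0.1086, 0.2229]
wrist_force: [0.8, -0.4, -1.1]
finger_gap: 0.0295
grip_force: 40.8
tcp [ 0.6465 -0.1086  0.2229] yaw_y 1.384 shift cm [16.98 37.86  0.24] turn -8.048932095050532e-06 j6 -0.1 F [ 0.8 -0.4 -1.1] gap 0.0295
```

```bash
for i in 1 2 3; do python3 -m inch '[1.13,2.52,0,0,1.13,2.52,0,0,1.13,2.52,0,0,1.13,2.52,0,0,1.13,2.52,0,0]' | grep -E 'tcp|gap'; done
python3 -m inch '[0,0,3,0,0,0,4,0,0,0,4,0,0,0,3,0,0,0,2,0]' | grep -E 'tcp|force'
python3 -m inch '[0,0,1.5,0,0,0,1,0,0,0,0.5,0,0,0,0,0,0,0,0,0]' | grep -E 'tcp|force'
```

```text
tcp_pos: [0.613, 0.027, 0.2197]
finger_gap: 0.0293
tcp_pos: [0.5809, 0.1614, 0.2198]
finger_gap: 0.0291
tcp_pos: [0.5488, 0.2956, 0.2197]
finger_gap: 0.0291
tcp_pos: [0.5468, 0.2936, 0.0558]
wrist_force: [-0.8, -0.3, -0.7]
grip_force: 40.8
tcp_pos: [0.5501, 0.2946, 0.0308]
wrist_force: [0.7, -0.5, -1.8]
grip_force: 40.8
```

```bash
python3 -m inch '[0,0,0.2,0,0,0,0.1,0,0,0,0,0,0,0,0,0,0,0,0,0]' | grep -E 'tcp|force'
python3 -m inch '[0,0,0,0,0,0,0,0,0,0,0,0,0,0,0,0,0,0,0,0]' 0.1 | grep -E 'tcp|force|gap'
python3 -m inch '[0,0,-2,0,0,0,-4,0,0,0,-4,0,0,0,-4,0,0,0,-3,0]' | grep -E 'tcp|force'
python3 -m inch '[0,0,-1,0,0,0,0,0,0,0,0,0,0,0,0,0,0,0,0,0]' | grep -E 'tcp|force'
python3 -c "
from h import *
to(.404,-.086,.20,1.379)"
```

```text
tcp_pos: [0.5499, 0.2946, 0.0277]
wrist_force: [-0.0, 0.0, -1.7]
grip_force: 40.8
tcp_pos: [0.5498, 0.2945, 0.0274]
wrist_force: [0.7, 0.1, -0.1]
finger_gap: 0.0467
grip_force: 0.0
tcp_pos: [0.5503, 0.2948, 0.201]
wrist_force: [0.9, 0.5, 0.0]
grip_force: 0.0
tcp_pos: [0.5484, 0.294, 0.2046]
wrist_force: [0.7, -1.1, 0.4]
grip_force: 0.0
tcp [0.5484 0.294  0.2046] yaw_y 1.384 shift cm [  7.13 -40.02   0.58] turn 0.005023977819493597 j6 0.55 F [ 0.7 -1.1  0.4] gap 0.0468
```

```bash
for i in 1 2 3; do python3 -m inch '[0.475,-2.67,0,0,0.475,-2.67,0,0,0.475,-2.67,0,0,0.475,-2.67,0,0,0.475,-2.67,0,0]' 0.35 | grep -E 'tcp|gap'; done
python3 -m inch '[0,0,0,0,0,0,0,0,0,0,0,0,0,0,0,0,0,0,0,0]' | grep -E 'tcp|force'
python3 -c "
from h import *
to(.404,-.086,.024,1.379)
i,_=snap('wrist','w3.png')
np.save('i.npy',i,allow_pickle=True)"
```

```text
tcp_pos: [0.4999, 0.1666, 0.2052]
finger_gap: 0.0574
tcp_pos: [0.4517, 0.04, 0.2056]
finger_gap: 0.0575
tcp_pos: [0.4037, -0.0865, 0.2057]
finger_gap: 0.0579
tcp_pos: [0.4053, -0.0849, 0.2069]
wrist_force: [0.9, -0.8, -0.6]
grip_force: 0.0
tcp [ 0.4053 -0.0849  0.2069] yaw_y 1.386 shift cm [ 0.1  -0.14 18.29] turn 0.006723320530673593 j6 -0.22 F [ 0.9 -0.8 -0.6] gap 0.0577
```

View pics/w3.png

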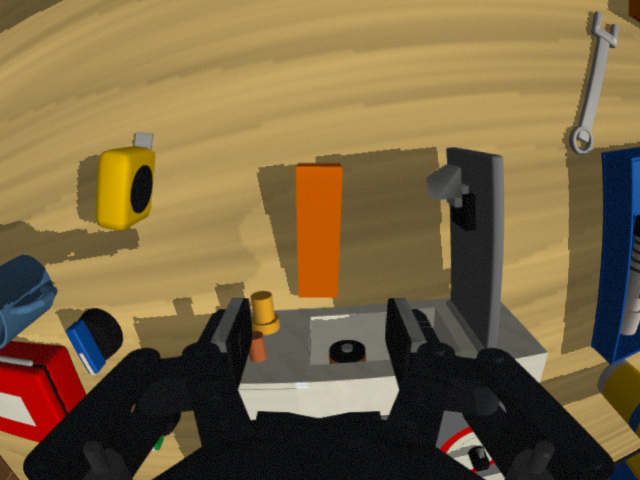

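The doorstop is aligned with the tool, from its thick end (319,164) to its thin end (319,297).

```bash
python3 -c "
from h import *
i=np.load('i.npy',allow_pickle=True).item()
print(px2w('wrist',319,165,.034,i),px2w('wrist',318,296,.008,i))"
python3 -m inch '[0.1,-0.1,3,0.005,0,0,4,0,0,0,4,0,0,0,4,0,0,0,2.5,0]' | grep -E 'tcp|force'
python3 -m inch '[0,0,0.7,0,0,0,0,0,0,0,0,0,0,0,0,0,0,0,0,0]' | grep -E 'tcp|force'
python3 -m inch '[0,0,0,0,0,0,0,0,0,0,0,0,0,0,0,0,0,0,0,0]' -1 50 | grep -E 'tcp|force|gap'
python3 -m inch '[0,0,0,0,0,0,0,0,0,0,0,0,0,0,0,0,0,0,0,0]' | grep -E 'tcp|force|gap'
```

```text
[ 0.35846664 -0.07567665  0.034     ] [ 0.48602928 -0.10039344  0.008     ]
tcp_pos: [0.4025, -0.0851, 0.0293]
wrist_force: [-0.5, -0.4, 0.1]
grip_force: 0.0
tcp_pos: [0.4059, -0.0872, 0.0271]
wrist_force: [0.7, 0.1, -0.4]
grip_force: 0.0
tcp_pos: [0.4053, -0.087, 0.0267]
wrist_force: [-0.2, 0.9, 7.9]
finger_gap: 0.0364
grip_force: 49.8
tcp_pos: [0.4053, -0.087, 0.0267]
wrist_force: [-0.4, 1.5, 8.6]
finger_gap: 0.0362
grip_force: 49.8
```

```bash
python3 -m inch '[0,0,-2,0,0,0,-3,0,0,0,-4,0,0,0,-4,0,0,0,-3,0]' | grep -E 'tcp|force|gap'
python3 -c "
from h import *
to(.447,.398,.18,1.379)"
```

```text
tcp_pos: [0.4044, -0.0868, 0.1887]
wrist_force: [1.4, -1.5, -2.3]
finger_gap: 0.0366
grip_force: 51.7
tcp [ 0.4044 -0.0868  0.1887] yaw_y 1.379 shift cm [ 5.06 48.4   0.82] turn -0.00011628697685917011 j6 -0.21 F [ 1.4 -1.5 -2.3] gap 0.0366
```

```bash
for i in 1 2 3; do python3 -m inch '[0.337,3.227,0,0,0.337,3.227,0,0,0.337,3.227,0,0,0.337,3.227,0,0,0.337,3.227,0,0]' | grep -E 'tcp|gap'; done
python3 -m inch '[0,0,2,0,0,0,3,0,0,0,4,0,0,0,3,0,0,0,2,0]' | grep -E 'tcp|force'
python3 -m inch '[0,0,0.8,0,0,0,0.4,0,0,0,0,0,0,0,0,0,0,0,0,0]' | grep -E 'tcp|force'
python3 -m inch '[0,0,0,0,0,0,0,0,0,0,0,0,0,0,0,0,0,0,0,0]' 0.3 | grep -E 'tcp|force|gap'
python3 -m inch '[0,0,-2,0,0,0,-4,0,0,0,-4,0,0,0,-4,0,0,0,-4,0]' | grep -E 'tcp|force'
python3 -c "
from h import *
to(.504,-.332,.20,1.53)
i,_=snap('top','t3.png',(110,110,470,320),2)"
```

```text
tcp_pos: [0.4181, 0.0763, 0.1858]
finger_gap: 0.0365
tcp_pos: [0.4322, 0.2382, 0.1856]
finger_gap: 0.0364
tcp_pos: [0.4464, 0.3997, 0.1854]
finger_gap: 0.0364
tcp_pos: [0.4447, 0.397, 0.0419]
wrist_force: [-0.2, 0.3, -2.2]
grip_force: 51.6
tcp_pos: [0.4481, 0.3991, 0.0351]
wrist_force: [0.3, -0.9, -0.8]
grip_force: 51.7
tcp_pos: [0.4469, 0.3983, 0.0336]
wrist_force: [-0.0, 0.4, -0.6]
finger_gap: 0.0557
grip_force: 0.0
tcp_pos: [0.4464, 0.398, 0.2151]
wrist_force: [1.1, 0.5, -0.9]
grip_force: 0.0
tcp [0.4464 0.398  0.2151] yaw_y 1.379 shift cm [-19.57 -70.56   1.52] turn -0.15099511309456326 j6 0.79 F [ 1.1  0.5 -0.9] gap 0.0557
```

View pics/t3.png

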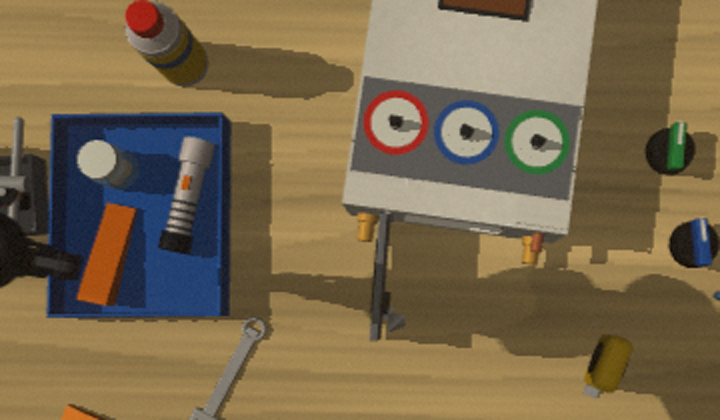

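All three things are in the tote. The blue knob has been knocked: its skirt is now at full-frame (457,231). Next I look closely at the blue and green shafts for the direction of their flats.

```bash
python3 -c "
from h import *
to(.68,-.10,.17,1.449)"
```

```text
tcp [0.4494 0.4    0.2243] yaw_y 1.379 shift cm [-32.12 -44.74   5.32] turn -0.06985433728183232 j6 0.79 F [2.5 1.2 5.8] gap 0.0558
```

```bash
for i in 1 2 3 4; do python3 -m inch '[-1.606,-2.237,0,0,-1.606,-2.237,0,0,-1.606,-2.237,0,0,-1.606,-2.237,0,0,-1.606,-2.237,0,0]' | grep -E 'tcp'; done
python3 -m inch '[0,0,2,-0.07,0,0,2,0,0,0,1.3,0,0,0,0,0,0,0,0,0]' 0 | grep -E 'tcp|force'
python3 -m inch '[0,0,0,0,0,0,0,0,0,0,0,0,0,0,0,0,0,0,0,0]' | grep -E 'tcp|force'
python3 -c "
from h import *
to(.68,-.10,.17,1.449)
i,_=snap('wrist','w4.png')
np.save('i.npy',i,allow_pickle=True)
a=w2px('wrist',[.602,-.146,.1455],i);b=w2px('wrist',[.613,-.06,.1455],i);print(a,b)
im=cv2.imread('pics/raw_w4.png');o=[]
for p in (a,b):
  x,y=p.astype(int); x=max(60,min(580,x));y=max(60,min(420,y)); o.append(cv2.resize(im[y-50:y+50,x-50:x+50],(400,400),interpolation=cv2.INTER_CUBIC)); print(x-50,y-50)
cv2.imwrite('pics/sh2.png',np.hstack(o))
"
```

```text
tcp_pos: [0.5046, 0.2721, 0.2132]
tcp_pos: [0.5621, 0.1467, 0.2131]
tcp_pos: [0.6196, 0.0216, 0.213]
tcp_pos: [0.6772, -0.1035, 0.2129]
tcp_pos: [0.6761, -0.1021, 0.1592]
wrist_force: [0.0, 0.1, 0.1]
grip_force: 0.0
tcp_pos: [0.6771, -0.1022, 0.1611]
wrist_force: [-0.8, -0.8, 0.1]
grip_force: 0.0
tcp [ 0.6771 -0.1022  0.1611] yaw_y 1.449 shift cm [-0.26  0.25 -0.89] turn 0.0001415077462076919 j6 -0.15 F [-0.8 -0.8  0.1] gap 0.0424
[190.49613359 152.74123284] [403.91463843 151.96300028]
140 102
353 101
```

View pics/sh2.png

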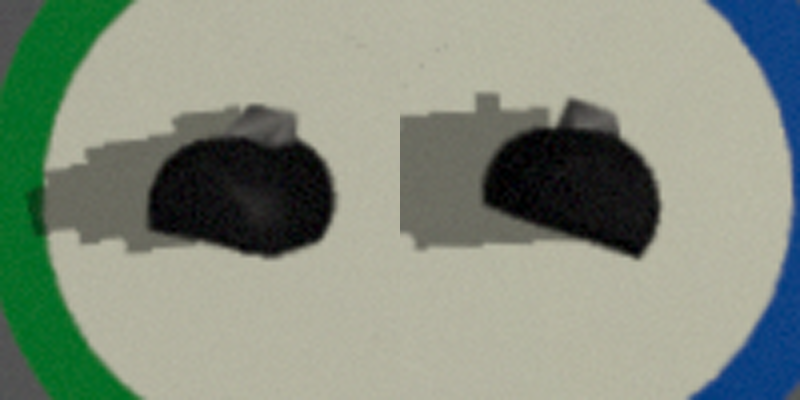

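Both flats show as straight lower edges sloping down to the right. I fit a projected D-prism silhouette to get position and yaw.

```bash
cat > fit.py <<'E'
from h import *
from scipy.optimize import minimize
def dpoly(r,fl):
    a0=np.arccos(fl/r); a=np.linspace(a0,2*np.pi-a0,40); return np.c_[r*np.cos(a),r*np.sin(a)]
def fit_shaft(im,i,p0):
    g=im.max(axis=2); u,v=w2px('wrist',[*p0,.135],i)
    m=np.zeros_like(g); x,y=int(u),int(v); m[y-45:y+45,x-45:x+45]=(g[y-45:y+45,x-45:x+45]<62)
    n,l,s,_=cv2.connectedComponentsWithStats(m); k=1+np.argmax(s[1:,4]); m=(l==k)
    S=4
    M=cv2.resize(m.astype(np.uint8)[y-45:y+45,x-45:x+45],None,fx=S,fy=S,interpolation=cv2.INTER_LINEAR)
    def cost(q):
        c,s=np.cos(q[2]),np.sin(q[2]); pts=[]
        for r,fl,z in [(8,3.5,.122),(8,3.5,.1425),(6.8,2.7,.1455)]:
            d=dpoly(r,fl)/1000@np.array([[c,s],[-s,c]])
            pts+=[w2px('wrist',[q[0]+a,q[1]+b,z],i) for a,b in d[::2]]
        h=cv2.convexHull((((np.array(pts)-[x-45,y-45])+.5)*S).astype(np.float32))
        c_=np.zeros_like(M); cv2.fillConvexPoly(c_,(h*16).astype(np.int32),1,shift=4)
        return (c_!=M).sum()/M.sum()
    best=None
    for yaw in np.arange(-1.2,1.3,.15):
        r=minimize(cost,[*p0,yaw],method='Nelder-Mead',options=dict(initial_simplex=np.array([[*p0,yaw],[p0[0]+.003,p0[1],yaw],[p0[0],p0[1]+.003,yaw],[*p0,yaw+.15]]),maxfev=120))
        if best is None or r.fun<best.fun: best=r
    return best.x.round(4),round(best.fun,3)
if __name__=='__main__':
    i=np.load('i.npy',allow_pickle=True).item(); im=cv2.imread('pics/raw_w4.png')
    for p in ([.602,-.146],[.613,-.06]): print(fit_shaft(im,i,p))
E
python3 fit.py
```

```text
(array([ 0.6032, -0.1462, -0.2956]), np.float64(0.068))
(array([ 0.6131, -0.0617, -0.344 ]), np.float64(0.065))
```

```bash
cat >> fit.py <<'E'
    i,_=snap('wrist','w5.png'); np.save('i5.npy',i,allow_pickle=True); im=cv2.imread('pics/raw_w5.png'); print('now',i['xyz'].round(3))
    for p in ([.602,-.146],[.613,-.06]): print(fit_shaft(im,i,p))
E
python3 -m inch '[0,2,0,0,0,2,0,0,0,0,0,0,0,0,0,0,0,0,0,0]' | grep -E 'tcp'
python3 -m inch '[0,0,0,0,0,0,0,0,0,0,0,0,0,0,0,0,0,0,0,0]' | grep -E 'tcp'
python3 fit.py
python3 -m inch '[0,-3,0,0,0,-3,0,0,0,-2.5,0,0,0,0,0,0,0,0,0,0]' | grep -E 'tcp'
python3 -m inch '[0,0,0,0,0,0,0,0,0,0,0,0,0,0,0,0,0,0,0,0]' | grep -E 'tcp'
python3 fit.py
```

```text
tcp_pos: [0.6817, -0.0627, 0.1604]
tcp_pos: [0.6816, -0.0629, 0.1603]
(array([ 0.6032, -0.1462, -0.2956]), np.float64(0.068))
(array([ 0.6131, -0.0617, -0.344 ]), np.float64(0.065))
now [ 0.605 -0.054  0.292]
(array([ 0.6032, -0.1463, -0.2924]), np.float64(0.091))
(array([ 0.6132, -0.0617, -0.3386]), np.float64(0.06))
tcp_pos: [0.6711, -0.1485, 0.1602]
tcp_pos: [0.6715, -0.146, 0.1604]
(array([ 0.6032, -0.1462, -0.2956]), np.float64(0.068))
(array([ 0.6131, -0.0617, -0.344 ]), np.float64(0.065))
now [ 0.595 -0.137  0.293]
(array([ 0.6032, -0.1462, -0.3138]), np.float64(0.064))
(array([ 0.6131, -0.062 , -0.3319]), np.float64(0.096))
```

Shafts: green (0.603,-0.146) with yaw -0.30, blue (0.613,-0.062) with yaw -0.34, 85 mm apart as given. Now to the green knob.

```bash
python3 -c "
from h import *
to(.66,-.335,.19,1.477)"
python3 -m inch '[0,-1,-1.5,0,0,-2,-1.5,0,0,-3.5,0,0,0,-3.7,0,0,0,-3.7,0,0]' 0 | grep -E 'tcp'
python3 -m inch '[-0.5,-3,0,0.01,-0.3,-2,0,0,0,0,0,0,0,0,0,0,0,0,0,0]' | grep -E 'tcp'
cat > knob.py <<'E'
from h import *
from scipy.optimize import minimize
def mask(im,col):
    h=cv2.cvtColor(im,cv2.COLOR_BGR2HSV); H,S,V=cv2.split(h)
    lo,hi=dict(green=(50,85),blue=(100,128))[col]
    return ((H>=lo)&(H<=hi)&(S>110)&(V>40)).astype(np.uint8)
def fit_knob(im,i,col,p0,yaw0,z0=0,cam='wrist'):
    m=mask(im,col); u,v=w2px(cam,[*p0,z0+.04],i); w=60 if cam=='wrist' else 25; x0,y0=max(0,int(u-w)),max(0,int(v-w))
    m=m[y0:int(v+w),x0:int(u+w)]
    n,l,s,_=cv2.connectedComponentsWithStats(m); k=1+np.argmax(s[1:,4]); S=4
    pts=cv2.findNonZero((l==k).astype(np.uint8)); hull=cv2.convexHull(pts)
    M=np.zeros((m.shape[0]*S,m.shape[1]*S),np.uint8); mm=np.zeros_like(m); cv2.fillConvexPoly(mm,hull,1); M=cv2.resize(mm,None,fx=S,fy=S)
    def cost(q):
        c,sn=np.cos(q[2]),np.sin(q[2])
        P=[w2px(cam,[q[0]+c*a-sn*b,q[1]+sn*a+c*b,z0+z],i) for a in(-.03,.03) for b in(-.008,.008) for z in(.028,.052)]
        h=cv2.convexHull(((np.array(P)-[x0,y0]+.5)*S).astype(np.float32))
        C=np.zeros_like(M); cv2.fillConvexPoly(C,(h*16).astype(np.int32),1,shift=4); return (C!=M).sum()/M.sum()
    best=None
    for dy in(-.3,-.1,.1,.3):
        a=np.array([*p0,yaw0+dy]); r=minimize(cost,a,method='Nelder-Mead',options=dict(initial_simplex=[a,a+[.006,0,0],a+[0,.006,0],a+[0,0,.15]],maxfev=200))
        if best is None or r.fun<best.fun: best=r
    return best.x.round(4),round(best.fun,3)
def look(col,p0,yaw0,fn,z0=0):
    i,im=snap('wrist',fn); np.save('ik.npy',i,allow_pickle=True); print(w2px('wrist',[*p0,z0+.04],i)); print(col,fit_knob(im,i,col,p0,yaw0,z0))
E
python3 -m inch '[0,0,0,0,0,0,0,0,0,0,0,0,0,0,0,0,0,0,0,0]' | grep -E 'tcp'
python3 -c "
from knob import *
look('green',[.613,-.333],-.09,'w6.png')
to(.66,-.335,.17,1.477)"
```

```text
tcp [ 0.6715 -0.1462  0.1604] yaw_y 1.45 shift cm [ -1.14 -18.88  -2.96] turn -0.027010074666322437 j6 -0.21 F [0.4 0.3 0. ] gap 0.0425
tcp_pos: [0.6548, -0.2854, 0.1911]
tcp_pos: [0.6561, -0.3348, 0.1901]
tcp_pos: [0.6563, -0.3348, 0.1906]
[313.46329792 173.60720259]
green (array([ 0.6165, -0.3361, -0.0797]), np.float64(0.07))
tcp [ 0.6562 -0.335   0.1905] yaw_y 1.44 shift cm [-0.37  0.05  2.05] turn -0.03735496446198039 j6 -0.45 F [-1.2 -0.6  0.3] gap 0.0427
```

View pics/w6.png

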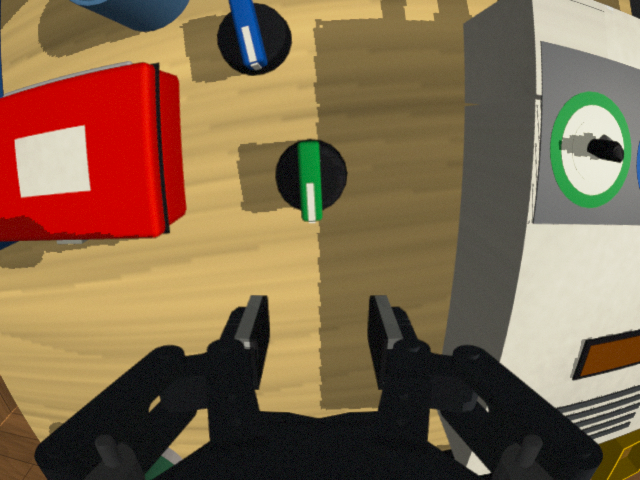

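The green knob's bar runs from (310,142) to (312,220), with the white pointer at the +x end. The tin's right edge is near (175,150). The blue knob is upright at (255,40).

```bash
python3 -c "
from knob import *
i=np.load('ik.npy',allow_pickle=True).item()
for p,z in [((312,175.5),.028),((160,65),.076),((162,235),.076),((185,210),.0)]: print(px2w('wrist',*p,z,i).round(4))
to(.6165,-.336,.10,1.491)"
```

```text
[ 0.6158 -0.3347  0.028 ]
[ 0.5155 -0.4265  0.076 ]
[ 0.6361 -0.4482  0.076 ]
[ 0.6331 -0.4566  0.    ]
tcp [ 0.6562 -0.335   0.1905] yaw_y 1.44 shift cm [ 3.93 -0.62  9.05] turn -0.0513549644619804 j6 -0.45 F [-1.2 -0.6  0.3] gap 0.0427
```

```bash
python3 -m inch '[2,-0.3,2,0,1.93,-0.3,3,0,0,0,3,-0.051,0,0,1,0,0,0,0,0]' -0.1 | grep -E 'tcp'
python3 -m inch '[0,0,0,0,0,0,0,0,0,0,0,0,0,0,0,0,0,0,0,0]' | grep -E 'tcp'
python3 -c "
from knob import *
to(.616,-.3355,.046,1.491)"
```

```text
tcp_pos: [0.6144, -0.335, 0.0969]
tcp_pos: [0.6173, -0.3367, 0.1017]
tcp [ 0.6173 -0.3367  0.1017] yaw_y 1.49 shift cm [0.15 0.11 5.57] turn -0.0009564476933434651 j6 -0.53 F [-0.1  0.6 -0.3] gap 0.0382
```

```bash
python3 -m inch '[0.1,0.1,2,0,0,0,2,0,0,0,1,0,0,0,0.5,0,0,0,0,0]' | grep -E 'tcp|force'
python3 -m inch '[0,0,0,0,0,0,0,0,0,0,0,0,0,0,0,0,0,0,0,0]' -1 30 | grep -E 'tcp|force|gap'
python3 -m inch '[0,0,0,0,0,0,0,0,0,0,0,0,0,0,0,0,0,0,0,0]' -1 80 | grep -E 'tcp|force|gap'
python3 -c "
from knob import *
to(.616,-.3355,.046,1.491)"
python3 -m inch '[0,0,-1,0,0,0,-2,0,0,0,-3,0,0,0,-4,0,0,0,-4,0]' | grep -E 'tcp|force|gap'
python3 -c "
from knob import *
to(.6032,-.1462,.20,1.271)"
```

```text
tcp_pos: [0.6148, -0.3347, 0.0441]
wrist_force: [-0.6, -0.6, 0.0]
grip_force: 0.0
tcp_pos: [0.6161, -0.3357, 0.0466]
wrist_force: [0.3, 0.1, 3.8]
finger_gap: 0.0153
grip_force: 32.9
tcp_pos: [0.6163, -0.336, 0.0468]
wrist_force: [0.1, -0.9, 5.3]
finger_gap: 0.0142
grip_force: 79.2
tcp [ 0.6163 -0.336   0.0468] yaw_y 1.49 shift cm [0.03 0.04 0.08] turn -0.0011338260635402886 j6 -0.53 F [ 0.1 -0.9  5.3] gap 0.0142
tcp_pos: [0.6142, -0.3342, 0.1856]
wrist_force: [0.7, -0.0, -0.5]
finger_gap: 0.0139
grip_force: 78.3
tcp [ 0.6142 -0.3342  0.1856] yaw_y 1.49 shift cm [ 2.62 18.65 -1.39] turn 0.21910614089169034 j6 -0.53 F [ 0.7 -0.  -0.5] gap 0.0139
```

```bash
python3 -m inch '[0.5,2,-1,0,0.5,3,-1,0,0.5,3,0,0,0.5,3,0,0,0.6,3,0,0]' | grep -E 'tcp|gap'
python3 -m inch '[0,3,0,0.1,0,1.5,0,0.119,0,0,0,0,0,0,0,0,0,0,0,0]' | grep -E 'tcp|gap'
python3 -m inch '[0,0,0,0,0,0,0,0,0,0,0,0,0,0,0,0,0,0,0,0]' | grep -E 'tcp|gap'
python3 -c "
from knob import *
to(.6032,-.1462,.195,1.271)
look('green',[.6032,-.1462],-.3,'w7.png',.159)"
```

```text
tcp_pos: [0.6003, -0.1922, 0.2058]
finger_gap: 0.0138
tcp_pos: [0.6058, -0.1493, 0.2054]
finger_gap: 0.0139
tcp_pos: [0.6059, -0.1494, 0.2052]
finger_gap: 0.0137
tcp [ 0.6059 -0.1494  0.2052] yaw_y 1.27 shift cm [0.35 0.23 1.02] turn -0.0006011865461932331 j6 -0.07 F [-0.2  0.2 -0.9] gap 0.0137
[324.54903522 311.0336327 ]
green (array([ 0.6092, -0.1507, -0.3019]), np.float64(0.015))
```

```bash
python3 -c "
from knob import *
from fit import fit_shaft
i=np.load('ik.npy',allow_pickle=True).item(); im=cv2.imread('pics/raw_w7.png')
print(w2px('wrist',[.6131,-.0618,.1455],i)); print(fit_shaft(im,i,[.6131,-.0618]))
x=w2px('wrist',[.6092,-.1507,.2],i).astype(int)
a=im[x[1]-75:x[1]+75,max(0,x[0]-75):x[0]+75]; b=w2px('wrist',[.6131,-.0618,.1455],i).astype(int); bb=im[b[1]-75:b[1]+75,b[0]-75:b[0]+75]
cv2.imwrite('pics/k7.png',np.hstack([cv2.resize(q,(400,400)) for q in (a,bb)]))"
```

```text
[469.10667254 238.78800757]
(array([ 0.6134, -0.0618, -0.4654]), np.float64(0.123))
```

View pics/k7.png

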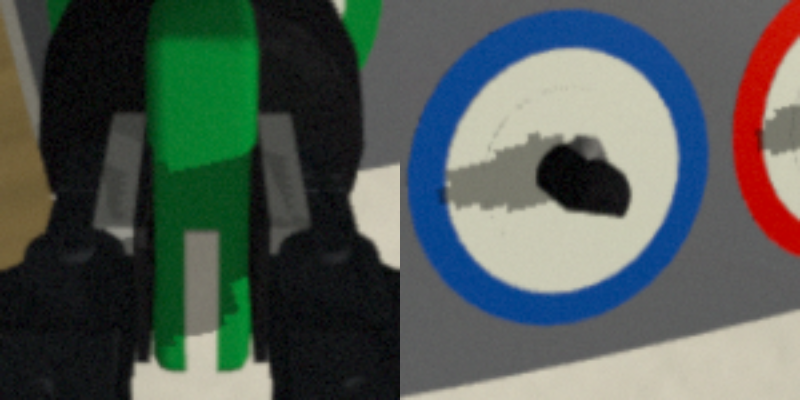

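```bash
python3 -c "
import knob
from knob import *
im=cv2.imread('pics/raw_w6.png'); s=get_state()
# pose of w6 : same tool, rebuild from tcp at that time
i7=np.load('ik.npy',allow_pickle=True).item()
r7=rot(s['orientation']); c7=r7.inv().apply(i7['xyz']-s['tcp_pos']); q7=r7.inv()*rot(i7['orientation'])
yaw=1.44; x=np.array([np.sin(yaw)*-1,np.cos(yaw),0]); y=np.array([np.cos(yaw),np.sin(yaw),0]); M=np.c_[x,y,[0,0,-1]]
r6=R.from_matrix(M); q=(r6*q7).as_quat(); i6=dict(i7); i6['xyz']=np.array([.6562,-.335,.1905])+r6.apply(c7); i6['orientation']=[q[3],*q[:3]]
print(w2px('wrist',[.613,-.333,.04],i6))
print(fit_knob(im,i6,'green',[.613,-.333],-.09))
old=knob.mask
def m2(im,c):
    H,S,V=cv2.split(cv2.cvtColor(im,cv2.COLOR_BGR2HSV)); return old(im,c)|((S<70)&(V>110)).astype(np.uint8)
knob.mask=m2; print(fit_knob(im,i6,'green',[.613,-.333],-.09))
for y in range(136,228,2): print(y,''.join('#' if v else '.' for v in old(im,'green')[y,290:335]),''.join('#' if v else '.' for v in m2(im,'green')[y,290:335]))
"
```

```text
[314.04072711 173.67425747]
(array([ 0.6165, -0.3364, -0.0833]), np.float64(0.07))
(array([ 0.6172, -0.3365, -0.0825]), np.float64(0.068))
136 ............................................. .............................................
138 ............................................. .............................................
140 ....................###...................... ....................###......................
142 .........####################................ .........####################................
144 ........######################............... ........######################...............
146 .......#######################............... .......#######################...............
148 .......#######################............... .......#######################...............
150 .......#######################............... .......#######################...............
152 ........######################............... ........######################...............
154 ........######################............... ........######################...............
1
[... 2754 characters left out ...]
.#######.######.............
214 ............######........######............. ............#############.######.............
216 ............######........#######............ ............#####################............
218 .............#####........######............. .............###################.............
220 ...............###........................... ...............###########...................
222 ............................................. ...................######....................
224 ............................................. .............................................
226 ............................................. .............................................
```

```bash
python3 -c "
from knob import *
to(.5999,-.1449,.195,1.271)"
```

```text
tcp [ 0.6059 -0.1492  0.2052] yaw_y 1.271 shift cm [0.7  0.24 1.02] turn -0.0003820795824158729 j6 -0.07 F [-0.8  0.8  0.1] gap 0.0139
```

```bash
python3 -m inch '[0.35,0.12,0,0,0.35,0.12,0,0,0,0,0,0,0,0,0,0,0,0,0,0]' | grep -E 'tcp'
python3 -m inch '[0,0,0.5,0,0,0,0.5,0,0,0,0,0,0,0,0,0,0,0,0,0]' | grep -E 'tcp|wrist'
python3 -c "
from knob import *
to(.5999,-.1449,.19,1.271)
look('green',[.6032,-.1462],-.3,'w8.png',.148)"
python3 -m inch '[0,0,0.3,0,0,0,0.2,0,0,0,0,0,0,0,0,0,0,0,0,0]' | grep -E 'tcp|wrist'
```

```text
tcp_pos: [0.6, -0.1444, 0.2055]
tcp_pos: [0.5999, -0.1445, 0.1951]
wrist_force: [0.2, 0.2, -1.0]
tcp [ 0.5999 -0.1445  0.1951] yaw_y 1.271 shift cm [-0.02 -0.04  0.51] turn -2.5758105153261823e-05 j6 -0.07 F [ 0.2  0.2 -1. ] gap 0.0142
[317.55583009 324.72200797]
green (array([ 0.604 , -0.1461, -0.3043]), np.float64(0.014))
tcp_pos: [0.6003, -0.1446, 0.1904]
wrist_force: [1.1, 0.1, -0.3]
```

```bash
python3 -m inch '[0.05,0,0.2,0,0,0,0.2,0,0,0,0,0,0,0,0,0,0,0,0,0]' | grep -E 'tcp|wrist'
python3 -m inch '[0,0,0.2,0,0,0,0,0,0,0,0,0,0,0,0,0,0,0,0,0]' | grep -E 'tcp|wrist'
```

```text
tcp_pos: [0.6008, -0.1449, 0.1867]
wrist_force: [5.1, -1.5, 0.4]
tcp_pos: [0.6008, -0.1449, 0.1845]
wrist_force: [5.7, -1.3, 0.1]
```

It has gone over the shaft (underside at 0.138, below the tip), with 5 N of side force towards +x. I relieve that and press.

```bash
python3 -m inch '[-0.1,0,0,0,0,0,0,0,0,0,0,0,0,0,0,0,0,0,0,0]' | grep -E 'tcp|wrist'
python3 -m inch '[0,0,0.2,0,0,0,0.2,0,0,0,0,0,0,0,0,0,0,0,0,0]' | grep -E 'tcp|wrist'
python3 -m inch '[0,0,0.2,0,0,0,0.2,0,0,0,0,0,0,0,0,0,0,0,0,0]' | grep -E 'tcp|wrist'
```

```text
tcp_pos: [0.601, -0.1449, 0.1844]
wrist_force: [5.3, -1.0, 0.4]
tcp_pos: [0.601, -0.1449, 0.1802]
wrist_force: [6.0, -1.7, 1.3]
tcp_pos: [0.6011, -0.1449, 0.1771]
wrist_force: [4.6, -0.4, 5.5]
```

```bash
python3 -m inch '[-0.1,0,0,0,0,0,0.2,0,0,0,0.2,0,0,0,0,0,0,0,0,0]' | grep -E 'tcp|wrist'
python3 -m inch '[0,0,0.2,0,0,0,0.2,0,0,0,0,0,0,0,0,0,0,0,0,0]' | grep -E 'tcp|wrist|gap'
```

```text
tcp_pos: [0.6013, -0.1449, 0.1721]
wrist_force: [4.3, -1.5, 3.5]
tcp_pos: [0.6014, -0.145, 0.1687]
wrist_force: [3.4, -1.5, 6.6]
finger_gap: 0.0141
```

```bash
python3 -m inch '[0,0,0.15,0,0,0,0.15,0,0,0,0,0,0,0,0,0,0,0,0,0]' | grep -E 'tcp|wrist'
python3 -m inch '[0,0,0.2,0,0,0,0.2,0,0,0,0,0,0,0,0,0,0,0,0,0]' | grep -E 'tcp|wrist'
```

```text
tcp_pos: [0.6015, -0.1451, 0.1686]
wrist_force: [-2.8, 0.5, 20.1]
tcp_pos: [0.6015, -0.145, 0.1686]
wrist_force: [-8.3, 2.1, 38.4]
```

```bash
python3 -m inch '[0,0,-0.2,0,0,0,-0.3,0,0,0,0,0,0,0,0,0,0,0,0,0]' | grep -E 'tcp|wrist'
python3 -m inch '[0,0,0,0,0,0,0,0,0,0,0,0,0,0,0,0,0,0,0,0]' 0 | grep -E 'tcp|wrist|gap'
python3 -m inch '[0,0,-1,0,0,0,-2,0,0,0,-2,0,0,0,-2,0,0,0,0,0]' | grep -E 'tcp|wrist'
python3 -m inch '[0,0,0,0,0,0,0,0,0,0,0,0,0,0,0,0,0,0,0,0]' | grep -E 'tcp|wrist'
python3 -c "
from knob import *
for z in (.122,.135): look('green',[.6032,-.1462],-.3,'w9.png',z)
p=px2w('top',457.5,231.5,.028);print(p)
to(p[0]+.04,p[1],.20,1.45)"
```

```text
tcp_pos: [0.6015, -0.145, 0.1687]
wrist_force: [0.0, -0.1, 15.8]
tcp_pos: [0.6005, -0.1446, 0.1651]
wrist_force: [-0.5, 0.3, 0.2]
finger_gap: 0.0426
tcp_pos: [0.6031, -0.1456, 0.2414]
wrist_force: [0.7, -0.7, 0.8]
tcp_pos: [0.6009, -0.1448, 0.2353]
wrist_force: [0.1, -0.1, 0.3]
[317.6147391  267.04015713]
green (array([ 0.6036, -0.1459, -0.303 ]), np.float64(0.064))
[317.60448608 275.06115005]
green (array([ 0.594 , -0.143 , -0.3035]), np.float64(0.076))
[ 0.49335449 -0.3633124   0.028     ]
tcp [ 0.6011 -0.1448  0.2356] yaw_y 1.271 shift cm [ 2.000e-02 -2.288e+01  3.560e+00] turn -0.17895922659669994 j6 -0.07 F [ 0.3  0.7 -0.2] gap 0.043
```

```bash
python3 -m inch '[0,-3.8,0,0,0,-3.8,0,0,0,-3.8,0,0,0,-3.8,0,0,0,-3.8,0,0]' 0 | grep -E 'tcp'
python3 -m inch '[0,-3.9,1,0,0,0,1.5,-0.12,0,0,1.5,-0.06,0,0,0,0,0,0,0,0]' | grep -E 'tcp'
python3 -m inch '[0,0,0,0,0,0,0,0,0,0,0,0,0,0,0,0,0,0,0,0]' | grep -E 'tcp|wrist'
python3 -c "
from knob import *
look('blue',[.494,-.365],0,'w10.png',0)
to(.494,-.365,.046,1.5)"
```

```text
tcp_pos: [0.5446, -0.3278, 0.2362]
tcp_pos: [0.533, -0.3633, 0.1953]
tcp_pos: [0.5342, -0.3636, 0.197]
wrist_force: [0.0, 0.1, -0.2]
[310.68247138 176.86221992]
blue (array([ 0.4938, -0.3675,  0.0994]), np.float64(0.082))
tcp [ 0.5341 -0.3636  0.1968] yaw_y 1.451 shift cm [ 3.97 -0.61 15.08] turn -0.04872215464199714 j6 -0.6 F [-0.2 -0.5  0.4] gap 0.0426
```

View pics/w10.png

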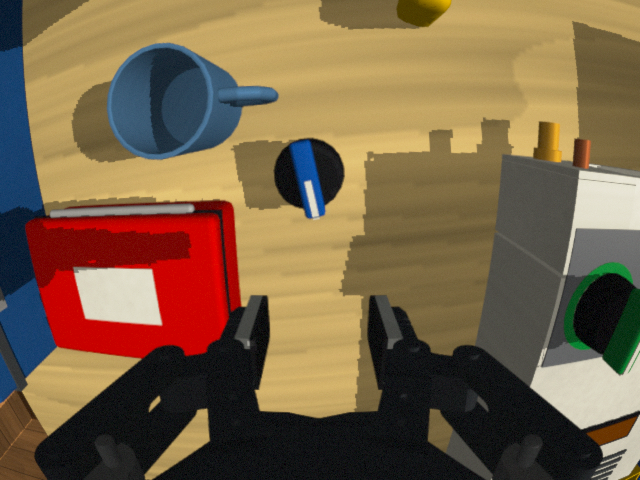

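The blue knob's bar runs from (303,141) to (315,217), pointer at the lower (+x) end. It is upright and clear of the tin and the mug.

```bash
python3 -c "
from knob import *
i=np.load('ik.npy',allow_pickle=True).item(); im=cv2.imread('pics/raw_w10.png')
a=px2w('wrist',302.5,141,.052,i);b=px2w('wrist',315.5,217.5,.052,i);print(a,b,np.hypot(*(b-a)[:2]),np.arctan2(b[1]-a[1],b[0]-a[0]),px2w('wrist',309.5,174,.028,i))
m=mask(im,'blue')[130:226,285:330]
for r in range(0,96,4): print(130+r,''.join('#' if v else '.' for v in m[r]))"
```

```text
[ 0.46498628 -0.36726486  0.052     ] [ 0.52407012 -0.36477429  0.052     ] 0.05913631249613497 0.042128131195953 [ 0.4930665  -0.36609713  0.028     ]
130 .............................................
134 .............................................
138 .............................................
142 ........###################..................
146 ....########################.................
150 .....#######################.................
154 .....########################................
158 ......########################...............
162 .......########################..............
166 ........########################.............
170 .........########################............
174 ..........########################...........
178 ...........########################..........
182 ............#######........########..........
186 .............#######........########.........
190 ..............#######........########........
194 ...............#######........########.......
198 ................#######........########......
202 .................######.........########.....
206 ..................######........########.....
210 ....................#####........#######.....
214 .....................#####........#####......
218 .............................................
222 .............................................
```

```bash
python3 -m inch '[1.8,-0.4,3,0,1.95,-0.4,3,0,0,0,3,-0.115,0,0,1,-0.1,0,0,0,0]' -0.1 | grep -E 'tcp'
python3 -m inch '[0,0,0,0,0,0,0,0,0,0,0,0,0,0,0,0,0,0,0,0]' | grep -E 'tcp'
python3 -c "
from knob import *
to(.496,-.367,.046,1.666)
look('blue',[.496,-.367],.095,'w11.png',0)"
```

```text
tcp_pos: [0.4934, -0.3654, 0.0929]
tcp_pos: [0.4963, -0.3677, 0.0975]
tcp [ 0.4963 -0.3677  0.0975] yaw_y 1.665 shift cm [0.03 0.08 5.15] turn -0.00052331345484391 j6 -0.86 F [ 0.3 -0.2 -0.1] gap 0.0384
[319.87737411 272.39958499]
blue (array([ 0.4927, -0.3677,  0.0983]), np.float64(0.06))
```

```bash
python3 -m inch '[0.2,0,2,0,0,0,2,0,0,0,0.6,0,0,0,0.5,0,0,0,0,0]' | grep -E 'tcp|force'
python3 -m inch '[0,0,0,0,0,0,0,0,0,0,0,0,0,0,0,0,0,0,0,0]' -1 30 | grep -E 'tcp|force|gap'
python3 -m inch '[0,0,0,0,0,0,0,0,0,0,0,0,0,0,0,0,0,0,0,0]' -1 80 | grep -E 'tcp|force|gap'
python3 -c "
from knob import *
to(.6131,-.0618,.046,1.231)"
python3 -m inch '[0,0,-1,0,0,0,-2,0,0,0,-4,0,0,0,-4,0,0,0,-4,0]' | grep -E 'tcp|force|gap'
python3 -m inch '[0,0,-1,-0.12,0,0,0,-0.1,0,0,0,0,0,0,0,0,0,0,0,0]' | grep -E 'tcp|force|gap'
```

```text
tcp_pos: [0.4932, -0.367, 0.0446]
wrist_force: [0.4, -0.3, 0.2]
grip_force: 0.0
tcp_pos: [0.4942, -0.3679, 0.0464]
wrist_force: [0.4, 0.2, 4.2]
finger_gap: 0.0154
grip_force: 33.0
tcp_pos: [0.4942, -0.368, 0.0465]
wrist_force: [-0.9, 0.7, 5.1]
finger_gap: 0.0138
grip_force: 79.0
tcp [ 0.4942 -0.368   0.0465] yaw_y 1.666 shift cm [-1.474e+01  2.935e+01  2.000e-02] turn 0.43499746052208077 j6 -0.87 F [-0.9  0.7  5.1] gap 0.0138
tcp_pos: [0.4929, -0.3667, 0.1969]
wrist_force: [0.7, -0.5, -0.4]
finger_gap: 0.0139
grip_force: 78.2
tcp_pos: [0.493, -0.3669, 0.2045]
wrist_force: [0.2, 0.5, 0.3]
finger_gap: 0.014
grip_force: 78.2
```

```bash
python3 -m inch '[0,0,-2,0.125,0,0,-1.6,0.125,0,0,0,0.125,0,0,0,0.125,0,0,0,0.125]' | grep -E 'tcp'
python3 -m inch '[0,0,0,0.03,0,0,0,0,0,0,0,0,0,0,0,0,0,0,0,0]' | grep -E 'tcp|gap'
python3 -c "
from knob import *
to(.610,-.061,.24,1.231)"
```

```text
tcp_pos: [0.4933, -0.3671, 0.2406]
tcp_pos: [0.4934, -0.3673, 0.2409]
finger_gap: 0.0138
tcp [ 0.4934 -0.3673  0.2409] yaw_y 1.231 shift cm [-0.79 32.76  0.1 ] turn 0.00019791819949954714 j6 -0.43 F [-0.3 -0.2 -0.4] gap 0.0138
```

```bash
python3 -m inch '[-0.08,3.3,0,0,-0.08,3.3,0,0,-0.08,3.3,0,0,-0.08,3.3,0,0,-0.08,3.3,0,0]' | grep -E 'tcp'
python3 -m inch '[-0.08,3.3,0,0,-0.08,3.3,0,0,-0.08,3.3,0,0,-0.08,3.3,0,0,-0.08,3.06,0,0]' | grep -E 'tcp'
python3 -m inch '[0,0,1.5,0,0,0,1.5,0,0,0,0.5,0,0,0,0,0,0,0,0,0]' | grep -E 'tcp'
python3 -m inch '[0,0,0,0,0,0,0,0,0,0,0,0,0,0,0,0,0,0,0,0]' | grep -E 'tcp|gap'
python3 -c "
from knob import *
to(.610,-.061,.20,1.231)
look('blue',[.6131,-.0618],-.34,'w12.png',get_state()['tcp_pos'][2]-.0465)"
```

```text
tcp_pos: [0.5526, -0.2118, 0.2413]
tcp_pos: [0.6107, -0.0593, 0.2413]
tcp_pos: [0.6101, -0.0615, 0.2063]
tcp_pos: [0.6105, -0.0614, 0.2067]
finger_gap: 0.0139
tcp [ 0.6105 -0.0614  0.2067] yaw_y 1.231 shift cm [0.06 0.02 0.67] turn -0.00032764217240055515 j6 0.11 F [ 0.2 -0.9 -0.7] gap 0.0139
[320.38088784 323.14530961]
blue (array([ 0.6127, -0.0625, -0.3395]), np.float64(0.016))
```

```bash
python3 -m inch '[-0.18,0,0.5,0,0,0,0.5,0,0,0,0.4,0,0,0,0,0,0,0,0,0]' | grep -E 'tcp|wrist'
python3 -m inch '[0,0,0.3,0,0,0,0.2,0,0,0,0,0,0,0,0,0,0,0,0,0]' | grep -E 'tcp|wrist'
python3 -m inch '[0,0,0.2,0,0,0,0.2,0,0,0,0,0,0,0,0,0,0,0,0,0]' | grep -E 'tcp|wrist'
```

```text
tcp_pos: [0.6116, -0.0617, 0.1916]
wrist_force: [-0.9, -0.4, -0.2]
tcp_pos: [0.6121, -0.0618, 0.1874]
wrist_force: [0.8, -0.4, -0.5]
tcp_pos: [0.6121, -0.0618, 0.1832]
wrist_force: [1.8, 0.6, -1.3]
```

It slides on with almost no side force. Now I press it home.

```bash
python3 -m inch '[0,0,0.2,0,0,0,0.2,0,0,0,0.2,0,0,0,0,0,0,0,0,0]' | grep -E 'tcp|wrist'
python3 -m inch '[0,0,0.2,0,0,0,0.2,0,0,0,0.2,0,0,0,0,0,0,0,0,0]' | grep -E 'tcp|wrist'
python3 -m inch '[0,0,0.2,0,0,0,0.2,0,0,0,0.1,0,0,0,0,0,0,0,0,0]' | grep -E 'tcp|wrist'
```

```text
tcp_pos: [0.6122, -0.0617, 0.1777]
wrist_force: [0.3, 0.5, 1.5]
tcp_pos: [0.6121, -0.0618, 0.1705]
wrist_force: [2.1, 0.6, -1.4]
tcp_pos: [0.6123, -0.0617, 0.1685]
wrist_force: [-1.5, 1.7, 11.8]
```

```bash
python3 -m inch '[0,0,0.2,0,0,0,0.2,0,0,0,0,0,0,0,0,0,0,0,0,0]' | grep -E 'tcp|wrist'
python3 -m inch '[0,0,-0.2,0,0,0,-0.3,0,0,0,0,0,0,0,0,0,0,0,0,0]' | grep -E 'tcp|wrist'
python3 -m inch '[0,0,0,0,0,0,0,0,0,0,0,0,0,0,0,0,0,0,0,0]' 0 | grep -E 'tcp|wrist|gap'
python3 -m inch '[0,0,-1,0,0,0,-2,0,0,0,-2,0,0,0,-2,0,0,0,0,0]' | grep -E 'tcp|wrist'
python3 -m inch '[0,0,0,0,0,0,0,0,0,0,0,0,0,0,0,0,0,0,0,0]' | grep -E 'tcp|wrist'
python3 -c "
from knob import *
look('blue',[.6131,-.0618],-.34,'w13.png',.122)
i,im=snap('top','t4.png',(280,180,360,290),4)
print(get_state()['clock']); to(.33,.10,.20,1.449)"
```

```text
tcp_pos: [0.6123, -0.0616, 0.1684]
wrist_force: [-9.6, 3.4, 31.6]
tcp_pos: [0.6123, -0.0617, 0.1685]
wrist_force: [-1.6, 2.8, 11.2]
tcp_pos: [0.6116, -0.0618, 0.1665]
wrist_force: [-0.5, -0.2, -0.1]
finger_gap: 0.0424
tcp_pos: [0.614, -0.0622, 0.2425]
wrist_force: [0.3, 0.6, 0.7]
tcp_pos: [0.6115, -0.0616, 0.2363]
wrist_force: [-0.2, 0.4, -0.1]
[319.54778962 264.7038791 ]
blue (array([ 0.6132, -0.0621, -0.3413]), np.float64(0.07))
51.8833
tcp [ 0.6117 -0.0617  0.2366] yaw_y 1.231 shift cm [31.95  5.86  3.7 ] turn -0.21800171827437698 j6 0.11 F [-0.1 -0.1  0.3] gap 0.0427
```

```bash
python3 -m inch '[0,0,0,-0.11,0,0,0,-0.108,0,0,0,0,0,0,0,0,0,0,0,0]' -1 40 | grep -E 'tcp'
python3 -c "
from knob import *
to(.386,.1,.07,1.449)"
```

```text
tcp_pos: [0.6119, -0.0618, 0.2371]
tcp [ 0.6119 -0.0618  0.2371] yaw_y 1.446 shift cm [24.42 13.25 16.72] turn -0.002684860855721505 j6 -0.11 F [ 0.7 -0.5  1.1] gap 0.0001
```

View pics/t4.png

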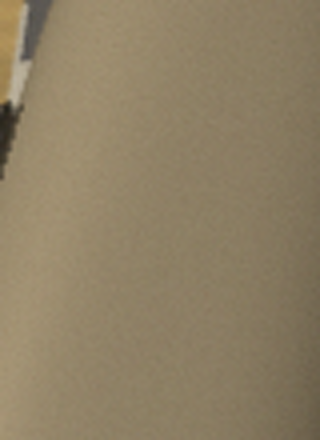

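That crop shows only the arm, which blocks the view. The door has not been touched since the last top view, so I go to its left (outer) side.

```bash
python3 -m inch '[2.44,1.325,0,0,2.44,1.325,0,0,2.44,1.325,0,0,2.44,1.325,0,0,2.44,1.325,0,0]' | grep -E 'tcp'
python3 -m inch '[2.44,1.325,0,0,2.44,1.325,0,0,2.44,1.325,0,0,2.44,1.325,0,0,2.44,1.325,0,0]' | grep -E 'tcp'
python3 -m inch '[0,0,3,0,0,0,4,0,0,0,4,0,0,0,3.5,0,0,0,2.2,0]' | grep -E 'tcp|wrist'
python3 -m inch '[0,0,0,0,0,0,0,0,0,0,0,0,0,0,0,0,0,0,0,0]' | grep -E 'tcp|wrist'
```

```text
tcp_pos: [0.4978, 0.0194, 0.2372]
tcp_pos: [0.3847, 0.1, 0.2374]
tcp_pos: [0.3838, 0.0994, 0.0675]
wrist_force: [-0.4, 0.1, -0.4]
tcp_pos: [0.3876, 0.0995, 0.072]
wrist_force: [-0.8, 0.6, 0.3]
```

```bash
python3 -m inch '[0,-1.7,0,0,0,-1.7,0,0,0,-1.3,0,0,0,-1.3,0,0,0,-1.4,0,0]' | grep -E 'tcp|wrist'
python3 -m inch '[-0.6,-1.9,0,0,-0.66,-1.85,0,0,-1.1,-1.7,0,0,-1.2,-1.5,0,0,0,0,0,0]' | grep -E 'tcp|wrist'
python3 -m inch '[-1.6,-1.3,0,0,-1.6,-1.1,0,0,-0.8,-0.4,0,0,0,0,0,0,0,0,0,0]' | grep -E 'tcp|wrist'
python3 -c "
from knob import *
s=get_state();d=s['tcp_pos'][:2]-[.5088,-.0491];print(d@[.993,-.121],d@[.121,.993])"
```

```text
tcp_pos: [0.378, 0.0253, 0.0716]
wrist_force: [-0.2, 1.0, -0.1]
tcp_pos: [0.4075, -0.0504, 0.072]
wrist_force: [0.7, 0.0, 0.2]
tcp_pos: [0.4399, -0.0796, 0.0705]
wrist_force: [-0.4, -0.1, -0.8]
-0.06468386630849571 -0.03862688263120497
```

```bash
python3 -m inch '[-0.8,-0.3,0,0,-0.5,-0.2,0,0,0,0,0,0,0,0,0,0,0,0,0,0]' | grep -E 'tcp|wrist'
python3 -m inch '[-0.5,-0.1,0,0,-0.4,-0.1,0,0,0,0,0,0,0,0,0,0,0,0,0,0]' | grep -E 'tcp|wrist'
python3 -m inch '[-0.4,-0.1,0,0,-0.3,-0.1,0,0,0,0,0,0,0,0,0,0,0,0,0,0]' | grep -E 'tcp|wrist'
```

```text
tcp_pos: [0.4522, -0.0863, 0.0702]
wrist_force: [-0.4, -0.0, -0.7]
tcp_pos: [0.4599, -0.0895, 0.0697]
wrist_force: [-4.9, 0.7, -0.2]
tcp_pos: [0.4659, -0.092, 0.0696]
wrist_force: [-6.8, 0.5, 0.5]
```

Strike contact: 7 N. I keep pushing along heater +x.

```bash
python3 -m inch '[-0.3,0,0,0,-0.3,0,0,0,0,0,0,0,0,0,0,0,0,0,0,0]' | grep -E 'tcp|wrist'
python3 -m inch '[-0.3,0,0,0,-0.3,0,0,0,0,0,0,0,0,0,0,0,0,0,0,0]' | grep -E 'tcp|wrist'
python3 -m inch '[-0.3,0,0,0,-0.3,0,0,0,0,0,0,0,0,0,0,0,0,0,0,0]' | grep -E 'tcp|wrist'
python3 -m inch '[-0.3,0,0,0,-0.3,0,0,0,0,0,0,0,0,0,0,0,0,0,0,0]' | grep -E 'tcp|wrist'
```

```text
tcp_pos: [0.4749, -0.0935, 0.0707]
wrist_force: [-0.1, 0.7, 0.3]
tcp_pos: [0.4785, -0.0936, 0.0699]
wrist_force: [-5.3, 1.3, 1.1]
tcp_pos: [0.4784, -0.0924, 0.068]
wrist_force: [-16.9, 2.6, 3.7]
tcp_pos: [0.4783, -0.0913, 0.0658]
wrist_force: [-29.3, 4.7, 3.5]
```

Force dropped and then a hard stop came at 0.478, the expected shut position: latched. I back off and check everything numerically.

```bash
python3 -m inch '[1,0,0,0,2,0,0,0,3,0,0,0,3,0,0,0,0,0,0,0]' | grep -E 'tcp|wrist'
python3 -m inch '[0,0,-3,0,0,0,-4,0,0,0,-4,0,0,0,-4,0,0,0,-3,0]' | grep -E 'tcp|wrist'
for i in 1 2 3; do python3 -m inch '[0,-4,0,0,0,-4,0,0,0,-4,0,0,0,-4,0,0,0,-4,0,0]' | grep -E 'tcp'; done
python3 -c "
from knob import *
i,_=snap('top','t5.png'); im=cv2.imread('pics/raw_t5.png'); old=cv2.imread('pics/raw_t3.png'); org=cv2.imread('pics/top0.png')
O=np.array([.5088,-.0491]);ex=np.array([.993,-.121]);ey=np.array([.121,.993])
def px(x,y,z): p=O+x*ex+y*ey; return w2px('top',[*p,z],i).astype(int)
for y in (.06,.03,0,-.03,-.06):
  print('profile y',y,[tuple(im[px(x/1000,y,.108)[1],px(x/1000,y,.108)[0]]) for x in (-30,-20,-15,-10,-5,0,5)])
print('old door place now',[tuple(im[v,u].tolist()) for u,v in [(299,240),(298,260),(298,275)]],[tuple(old[v,u].tolist()) for u,v in [(299,240),(298,260),(298,275)]])
for c,p,y in (('green',[.6032,-.1462],-.3),('blue',[.6131,-.0618],-.34)): print(c,[(z,fit_knob(im,i,c,p,y,z,'top')) for z in (.122,)])
d=(cv2.absdiff(im,org).max(axis=2)>45).astype(np.uint8); n,l,s,c=cv2.connectedComponentsWithStats(d)
print([(s[k].tolist(),c[k].round().tolist()) for k in range(1,n) if s[k][4]>25]); print(get_state()['clock'],get_state()['tcp_pos'])"
```

```text
tcp_pos: [0.3965, -0.0824, 0.0692]
wrist_force: [-0.7, 0.4, -0.8]
tcp_pos: [0.4039, -0.085, 0.2543]
wrist_force: [1.6, -0.7, -0.7]
tcp_pos: [0.3785, -0.2855, 0.2511]
tcp_pos: [0.3537, -0.4843, 0.2507]
tcp_pos: [0.3294, -0.6826, 0.2507]
profile y 0.06 [(np.uint8(46), np.uint8(81), np.uint8(99)), (np.uint8(30), np.uint8(37), np.uint8(42)), (np.uint8(40), np.uint8(45), np.uint8(47)), (np.uint8(84), np.uint8(89), np.uint8(93)), (np.uint8(55), np.uint8(63), np.uint8(66)), (np.uint8(142), np.uint8(162), np.uint8(171)), (np.uint8(148), np.uint8(171), np.uint8(178))]
profile y 0.03 [(np.uint8(87), np.uint8(138), np.uint8(168)), (np.uint8(36), np.uint8(41), np.uint8(47)), (np.uint8(33), np.uint8(40), np.uint8(42)), (np.uint8(82), np.uint8(87), np.uint8(91)), (np.uint8(73), np.uint8(82), np.uint8(84)), (np.uint8(126), np.uint8(144), np.uint8(153)), (np.uint8(150), np.uint8(169), np.uint8(179))]
profile y 0 [(np.uint8(88), np.uint8(142), np.uint8(171)), (np.uint8(35), np.uint8(39), np.uint8(42)), (np.uint8(37), np.uint8(43), np.uint8(46)), (np.uint8(80), np.uint8(86), np.uint8(90)), (np.uint8(7
[... 1800 characters left out ...]
 [480.0, 391.0]), ([244, 346, 28, 13, 112], [255.0, 352.0]), ([434, 367, 47, 13, 246], [460.0, 373.0]), ([631, 372, 9, 20, 44], [634.0, 380.0]), ([257, 374, 11, 18, 68], [261.0, 381.0]), ([268, 378, 27, 9, 183], [283.0, 382.0]), ([299, 378, 19, 9, 124], [306.0, 382.0]), ([269, 386, 37, 36, 457], [286.0, 403.0]), ([259, 403, 16, 12, 80], [265.0, 408.0]), ([306, 406, 150, 74, 6038], [391.0, 441.0]), ([366, 409, 70, 7, 158], [399.0, 413.0]), ([304, 419, 17, 20, 197], [312.0, 428.0]), ([309, 439, 14, 8, 43], [315.0, 443.0]), ([318, 449, 22, 23, 113], [330.0, 459.0]), ([337, 459, 11, 21, 57], [343.0, 469.0]), ([588, 465, 52, 15, 142], [617.0, 472.0])]
60.2667 [ 0.32726384 -0.69125212  0.24456401]
```

```bash
python3 -c "
from knob import *
s=get_state();print(s['wrist_force'],s['tcp_pos'])
im=cv2.imread('pics/raw_t5.png');H,S,V=cv2.split(cv2.cvtColor(im,cv2.COLOR_BGR2HSV)); n,l,st,c=cv2.connectedComponentsWithStats((((H<6)|(H>174))&(S>150)&(V>70)).astype(np.uint8)); print([(st[k].tolist()) for k in range(1,n) if st[k][4]>12])"
python3 -m inch '[0,0,-3,0,0,2,-2,0,0,4,0,0,0,4,0,0,0,4,0,0]' | grep -E 'tcp|wrist'
python3 -m inch '[0,4,0,0,0,4,0,0,0,0,0,0,0,0,0,0,0,0,0,0]' | grep -E 'tcp|wrist'
python3 -c "
from knob import *
a=cv2.imread('pics/top0.png'); i,_=snap('top','t6.png'); b=cv2.imread('pics/raw_t6.png'); d=(cv2.absdiff(a,b).max(axis=2)>45)[165:365,565:]; print('toolbox diff px',d.sum(), get_state()['clock'])
t=a[172:350,572:640]; best=cv2.matchTemplate(b[160:362,560:640],t,cv2.TM_CCOEFF_NORMED); print(cv2.minMaxLoc(best))"
```

```text
[-0.69581663 -5.17789302 -6.08140549] [ 0.32726384 -0.69125212  0.24456401]
[[185, 0, 38, 22, 144], [173, 110, 16, 17, 204], [292, 155, 32, 32, 308], [484, 174, 90, 61, 3719]]
tcp_pos: [0.3469, -0.5408, 0.3]
wrist_force: [1.4, -0.2, 0.1]
tcp_pos: [0.3568, -0.4623, 0.3011]
wrist_force: [0.8, -0.8, -0.5]
toolbox diff px 4174 61.15
(0.1104886531829834, 0.5186410546302795, (0, 24), (12, 12))
```

```bash
python3 -m inch '[0,0,0,0,0,0,0,0,0,0,0,0,0,0,0,0,0,0,0,0]' | grep -E 'tcp|wrist'; python3 -c "
from workcell import env
print(env.hand_in())"
```

```text
tcp_pos: [0.356, -0.4622, 0.3]
wrist_force: [0.1, -0.7, -0.7]
the job is handed in; nothing more can be done
None
```

I handed the job in after about 61 s with no verdict returned: jar (upright), torch and doorstop are in the tote, the green and blue knobs are pressed home (no red knob was present), and the door is latched going by the push force and a top-camera check.

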